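# Load the ring magazine lift, notch it up to the height finger and cam it tight

### The arm

A 6-joint arm with a two-finger parallel gripper is mounted at the origin on a cart in front of the work surface, level with it; the furniture and walls round the work are solid. World frame = base frame: x ahead of the robot, y to its left, z up, the work surface at z = 0. Lengths are in m, angles in degrees, forces in N, time in s.
With the tool pointing down it reaches from about 0.4 to 0.825 m from the base axis. Payload 7 kg.
Tool frame: the origin (TCP) lies midway between the tips of the shut fingers; the grasp point (between the pads) lies 19 mm behind it; z points along the fingers, y is the line along which they close (so a half turn about z gives the same grasp; the last joint's range is limited). The gripper opens to 88 mm and grips with 3 to 60 N. Pads are 19 mm wide; open, the fingers measure 130 mm over their backs; the gripper's body (78 mm by 193 mm) begins 47 mm behind the grasp point.
Start: joints at [92.309, 20.546, 0.682, 0, -70.136, -16.507], TCP at [0.166, 0.654, 0.227] pointing down, gripper open.
Joint ranges: [-176.03, 176.03], [-82.01, 121.73], [-58.28, 71.71], [-173.87, 95.51], [-174.79, -0.11], [-173.66, 173.66]. Speed limits (degrees/s): [136.94, 136.94, 172.46, 180, 180, 180].

### API

Orientations are given as [roll, pitch, yaw] about the fixed x, y, z axes, in that order (R = Rz(yaw) Ry(pitch) Rx(roll)).
In Python, from plant import ctrl gives the robot as it stands. The module is installed in compiled form; this text tells all that it offers.
- The arm moves only by the tool send_rows, never from a script. Its argument "plan" is a list that holds one entry, the list of rows, each a list of 6 numbers: the shift along the tool's x, y, z in fractions of the full range, 1 being 75 cm, then the turn, a rotation vector about the tool's x, y, z in parts of the range, where 1.0 means 90 degrees. A call has 1 to 8 rows; each row is the pose to reach, as a shift and turn from the pose commanded when the call began, along the tool's axes at that moment; what a row does not reach only later rows make up. A row lasts 1/12 s, in which the tool goes at most 41.7 mm and 7.16 degrees, less where a joint would pass 70% of its speed; a pose out of reach is approached as far as the arm can. A call with a gripper value outside its range is refused whole. "fingers" is the opening, from 0 (shut) to 1 (fully open), set as the call begins (left out, the last holds). The fingers move at their own pace and stop on an object; the grip force is fixed at half the most. Time passes only in rows, so rows that repeat a pose let the fingers close. It gives the time, the measured TCP pose, the force, the opening and the grip force at its end, in the units of the state.
- ctrl.get_obs(): the state, without advancing time (a new reading comes with each control period).
- ctrl.snapshot(name): name is "scene" or "top" or "wrist"; returns a dict with "img" (420x560x3 uint8, red, green, blue), "K" (3x3 intrinsics, pixels), "pose" (4x4, takes a point from camera to world coordinates). Camera axes: x right, y down, z forward; pixel columns grow to the right and rows downward; lengths in m; the calibration is good to about 2 mm. A picture is of the moment at which its call begins. There is no depth.
- ctrl.close_job(): hands the job in; it is judged then, once.
The state is a dict: "clock": time; "joint_pos": joint angles; "qvel": joint speeds; "tau": joint torques, N m; "tool_pos": TCP position; "orientation": TCP orientation; "force": force on the tool from outside, world axes, zero at the start; "moment": the same for the moment, N m; "opening": finger opening in m; "gripper_force": force on a finger pad.
Only numpy, scipy, OpenCV 4.12 (cv2) and the standard library are available. Lean on these libraries where they do the work, as an engineer would, in place of code of your own. Each camera call takes 0.05 s, during which the arm holds its last target. There are 200 camera calls.

### The job

Load the magazine lift: first turn the cam back by its black finger bar (clockwise from above) until the sprung plunger is right out, then, with the platform still right down, thread every loose ring from the grey tray down the post, the widest at the bottom and each next one narrower, all fully home. Then pull the lift up by the black T-handle until its pawl holds it in the notch where the top of the stack is level with the tip of the height finger, and let go of it. Last, turn the cam again until its high point pushes the plunger fully in; leave the USB stick, the black coupler and the box of screws alone.

Things in the scene. Friction and masses are not known exactly. Their poses are not given: they have to be found in the camera images.
- stand: Fixed grey frame. Origin on the bench under the sliding rack bar; x away from the robot, z up. In its frame, mm: guide column behind the rack bar, x 9 to 27, y -46 to 20, to z 100; pawl at y -36; post at (0, 115); cam axis at (-110, 0); plunger guide block 16 x 26 at x -48, to z 90; upright of the height finger (10 thick) at (105, 115). Base plate 10 thick.
- post_foot (a point): Foot of the steel post, on the top face of the lift's round platform (72 mm across); moves with the lift; 50 mm above the bench when that is down. The post is 12 mm thick and rises 65 mm above this point, top rounded; z along the post. A ring let go on it slides down by itself. Rings lie one on the other, 14 mm each.
- pull_handle (a point): Middle of the black T-handle on top of the lift's rack bar: 46 mm long (along the stand's y), 14 mm thick (along the stand's x), 16 mm high; its centre is 134 mm above the bench when the lift is down. Nothing stands above it.
- lift (a joint): Height of the lift over its bottom stop, m, 0 to 0.054; 0 at the start. It weighs 0.4 kg and falls back by gravity. The pawl holds it in notches at 0.014, 0.028 and 0.042 (14 mm, one ring height, apart). The pawl snaps in when the lift is about 3 mm above a notch; let down from there it settles in the notch. The pawl cannot easily be undone: do not go a notch too far.
- pawl (a joint): Angle of the sprung pawl, rad: 0 = lying in (holding or free between teeth), about 0.16 = pushed out by a passing tooth.
- level_tip (a point): Tip of the fixed height finger, a flat steel pointer 10 mm wide that stands beyond the post and points at it, its tip 80 mm from the post. This point is on its top face, 134 mm above the bench, six ring heights (84 mm) above the lowered platform: the top face of the topmost ring must come level with it.
- cam (a joint): Turn of the cam about its upright axis, rad, 0 to 2.2, growing counterclockwise from above; starts at 1.3 to 1.6, stays where left (friction 0.04 N m). Below 0.35 the plunger is right out. At 1.45 its high point and its finger bar point straight at the plunger, along the stand's +x, and the plunger is pushed in 5 mm.
- cam_grip (a point): Middle of the cam's black finger bar, 38 mm long, 10 mm thick, from 93 to 117 mm above the bench; this point is 108 mm up and 4 mm from the cam's axis towards the high point. Its x runs along the bar towards the cam's high point, z up. The steel cam disc's top is 88 mm above the bench.
- plunger (a joint): How far the sprung plunger (flat-faced follower between cam and rack bar) is pushed in, m: 0 = out, 0.005 = fully in by the cam's high point.
- tray: Fixed shallow grey tray, 282 x 222 mm (its x, y), that the rings lie in; floor 8 mm above the bench, lip 6 mm wide, 13 mm above the bench. Origin: centre of its underside.
- ring_58: Loose plain aluminium spacer ring, 58 mm outside diameter, 14 mm high, bore 16 mm; lies flat in the tray at the start. One of up to four rings alike but for outside diameter (58, 50, 42, 34 mm); three or all four are there, the other is absent (None). Origin: centre of its underside, z along the bore.
- ring_50: Loose plain aluminium spacer ring, 50 mm outside diameter, 14 mm high, bore 16 mm; lies flat in the tray at the start. One of up to four rings alike but for outside diameter (58, 50, 42, 34 mm); three or all four are there, the other is absent (None). Origin: centre of its underside, z along the bore.
- ring_42: Loose plain aluminium spacer ring, 42 mm outside diameter, 14 mm high, bore 16 mm; lies flat in the tray at the start. One of up to four rings alike but for outside diameter (58, 50, 42, 34 mm); three or all four are there, the other is absent (None). Origin: centre of its underside, z along the bore.
- ring_34: Loose plain aluminium spacer ring, 34 mm outside diameter, 14 mm high, bore 16 mm; lies flat in the tray at the start. One of up to four rings alike but for outside diameter (58, 50, 42, 34 mm); three or all four are there, the other is absent (None). Origin: centre of its underside, z along the bore.
- usb_stick: Bystander: red USB stick, 17 x 53 x 8 mm, on the bench near the robot. Origin: centre of its underside. Leave alone.
- wrist_coupler: Bystander: black block with three light domes, 30 x 50 x 20 mm, in front of the post. Origin: centre of its underside. Leave alone.
- screw_box: Bystander: clear box of screws, 54 x 52 x 26 mm, to the right of the stand. Origin: centre of its underside. Leave alone.
Things that resemble listed ones, but are neither listed nor needed, are in the scene too. What is shaped like the ring_50 but blue or purple is not meant.

How it is judged:
By the outcome, as a careful person would: the job done as asked, in the order asked, and still so for the second after the job is handed in, with the robot touching nothing.
Of ring_58, ring_50, ring_42, ring_34 only 3 to 4 are there at a start; the rules pass over those that are not, and their reading is None.
At some moment in a run one of ring_58, ring_50, ring_42, ring_34 may be knocked a few centimetres aside while the robot is not near it.
Once in a run the grip may slacken for a moment while it holds something.
It also fails if it takes over 192 s, if anything falls off the work surface, if the arm or the gripper's body presses on something with over 40 N, if the wrist force passes 120 N, or if a joint passes its speed limit or range.

## Working session

There is one attempt and no reset: what is moved stays moved. The work goes in short steps, Python scripts to look and compute and a tool call to move; the robot and the scene stay as the last step left them, time stands still between calls to the robot, and variables do not carry over. Pictures are saved under pics/ and viewed, at most 14 in all, crops included, and the job is handed in when it is done.

Besides the shell and the picture viewer there is one more tool, called after "Request:" as name(argument=value, ...), one argument or row to a line, values as JSON. send_rows: Moves the arm, as the interface text tells. Its arguments: {"type":"object","properties":{"plan":{"type":"array","items":{"type":"array","items":{"type":"array","items":{"type":"number"}}}},"fingers":{"type":"number"}},"required":["plan"]}

```bash
mkdir -p pics
cat > h.py <<'E'
import numpy as np, cv2
from plant import ctrl
from scipy.spatial.transform import Rotation as R
def snap(n,f=None):
    s=ctrl.snapshot(n)
    if f: cv2.imwrite(f'pics/{f}.png',s['img'][:,:,::-1])
    return s
def ray(s,u,v,z):
    d=s['pose'][:3,:3]@np.linalg.inv(s['K'])@np.array([u,v,1.]); o=s['pose'][:3,3]
    return o+d*(z-o[2])/d[2]
def proj(s,p):
    P=np.linalg.inv(s['pose']); c=P[:3,:3]@np.array(p)+P[:3,3]; q=s['K']@c; return q[:2]/q[2]
E
python3 - <<'E'
from h import *
import pickle
d={}
for n in ('scene','top','wrist'):
    s=snap(n,n+'0'); d[n]=s; print(n,s['K'].round(1).tolist(),s['pose'].round(3).tolist())
pickle.dump(d,open('s0.pkl','wb'))
print(ctrl.get_obs())
E
```

```text
scene [[505.4, 0.0, 275.5], [0.0, 505.4, 206.7], [0.0, 0.0, 1.0]] [[-0.598, -0.338, 0.727, -0.261], [-0.802, 0.237, -0.549, 0.667], [0.014, -0.911, -0.413, 0.538], [0.0, 0.0, 0.0, 1.0]]
top [[542.2, 0.0, 283.3], [0.0, 542.2, 205.7], [0.0, 0.0, 1.0]] [[0.028, -0.993, 0.111, 0.333], [-1.0, -0.028, 0.006, 0.089], [-0.003, -0.111, -0.994, 1.482], [0.0, 0.0, 0.0, 1.0]]
wrist [[348.1, 0.0, 286.9], [0.0, 348.1, 209.6], [0.0, 0.0, 1.0]] [[-0.244, -0.933, -0.266, 0.237], [-0.97, 0.235, 0.066, 0.635], [0.001, 0.274, -0.962, 0.383], [0.0, 0.0, 0.0, 1.0]]
{'clock': 0.15, 'joint_pos': array([ 9.23069852e+01,  2.05822270e+01,  6.46830373e-01, -1.29949279e-02,
       -7.01349022e+01, -1.65071900e+01]), 'qvel': array([ 1.69254305e-02, -3.55134451e-02,  1.25957563e-01,  1.56658744e-01,
       -9.05006987e-06, -4.64824192e-02]), 'tau': array([-1.56272836e-03, -5.83276963e+01,  2.93288898e+01,  7.00128615e+00,
        8.71479919e-03, -1.16178976e-04]), 'tool_pos': array([0.16552654, 0.65402772, 0.22584821]), 'orientation': array([ 1.79929127e+02, -8.26180207e-03, -1.42046229e+01]), 'force': array([ 0.50346823, -1.52885147, -0.59701274]), 'moment': array([-0.04496186, -0.02972875, -0.00977821]), 'gripper_force': 0.0, 'opening': 0.08743282273255287}
```

View pics/top0.png

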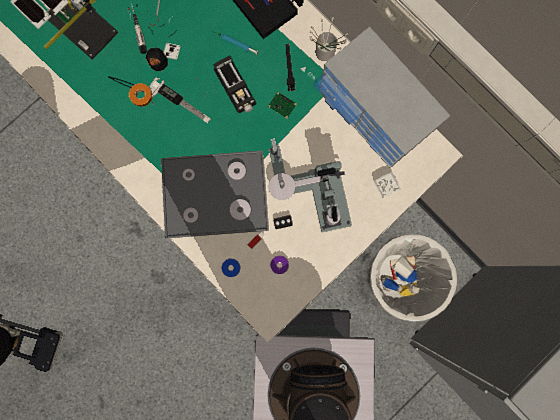

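View pics/scene0.png

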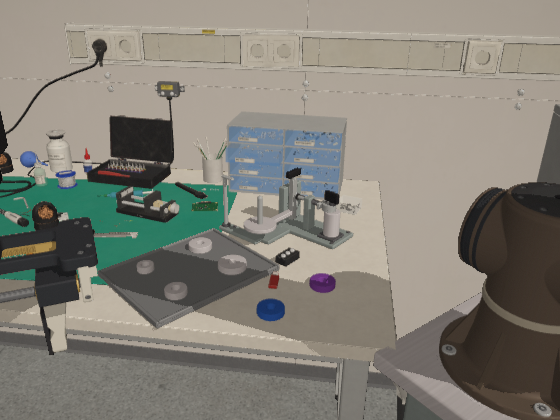

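The top view shows four rings in the tray at about (189,174), (237,170), (190,215) and (240,209). The post platform is near (281,186), the rack near (325,172), the cam near (332,212), and the upright of the height finger at (274,145).

Run:
```python
from h import *
import pickle
d=pickle.load(open('s0.pkl','rb'))
t=d['top']['img'][:,:,::-1]
cv2.imwrite('pics/c1.png',cv2.resize(t[130:245,155:355],None,fx=4,fy=4,interpolation=cv2.INTER_CUBIC))
s=d['top']
g=cv2.cvtColor(s['img'],cv2.COLOR_RGB2GRAY)
m=(g>115).astype(np.uint8); m[:, :168]=0; m[:,262:]=0; m[:155]=0; m[232:]=0
for c in cv2.findContours(m,cv2.RETR_EXTERNAL,cv2.CHAIN_APPROX_NONE)[0]:
    a=cv2.contourArea(c)
    if 40<a<700:
        (u,v),r=cv2.minEnclosingCircle(c); p=ray(s,u,v,.022)
        print('ring',round(u,1),round(v,1),p.round(4),'dia mm',round((2*r)*np.linalg.norm(ray(s,u+1,v,.022)-p)*1e3,1), round(2*np.sqrt(a/np.pi)*2.7,1))
for n,u,v,z in [('post',281,186,.05),('rack/handle',340,173,.134),('cam',333,212,.1)]:
    print(n,ray(s,u,v,z).round(3))
```

```text
ring 240.1 209.1 [0.4829 0.2137 0.022 ] dia mm 55.8 38.7
ring 236.3 170.3 [0.589  0.2281 0.022 ] dia mm 49.7 46.4
post [0.545 0.105 0.05 ]
rack/handle [ 0.57  -0.044  0.134]
cam [ 0.474 -0.031  0.1  ]
```

View pics/c1.png

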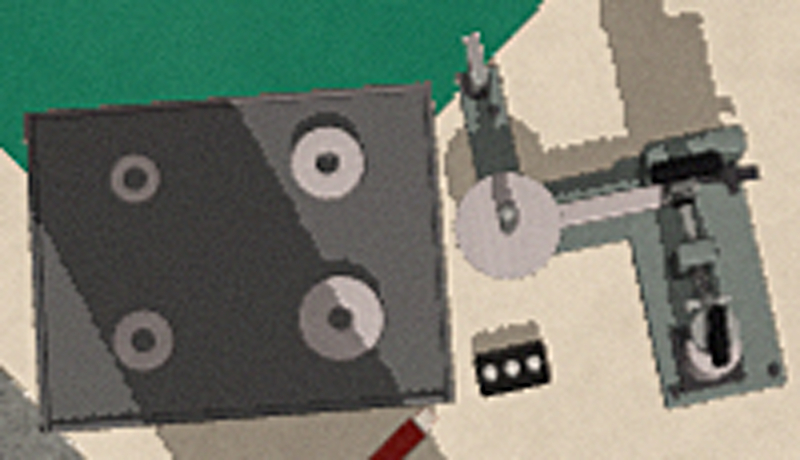

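The crop shows the handle centre near (687,168), the cam bar at (717,335), the platform at (508,225) and the post at (505,200). Ring diameters come out at about 50 mm (328,163), 57 mm (341,318), 40 mm (143,340) and 34 mm (134,178). So all four are there and the lift target is 0.028.

```bash
cat >> h.py <<'E'
def rel(p,yaw,o=None,pos=None,ori=None):
    """shift cm + rotvec deg (tool axes) from pose (measured if not given) to TCP p, pointing down, yaw deg"""
    if pos is None:
        o=o or ctrl.get_obs(); pos,ori=o['tool_pos'],o['orientation']
    A=R.from_euler('xyz',ori,degrees=True); B=R.from_euler('xyz',[180,0,yaw],degrees=True)
    return (A.inv().apply(np.array(p)-pos)*100).round(2).tolist()+np.rad2deg((A.inv()*B).as_rotvec()).round(1).tolist()
E
python3 - <<'E'
from h import *
import pickle
s=pickle.load(open('s0.pkl','rb'))['top']
f=lambda x,y,z: ray(s,155+x/4,130+y/4,z)
H=f(687,168,.142); C=f(717,335,.117); 
print('H',H.round(3),'C',C.round(3),'dist',np.linalg.norm((H-C)[:2]).round(3),'yaw',np.rad2deg(np.arctan2(*(H-C)[1::-1])).round(1))
for n,x,y,z in [('plat',508,225,.05),('uprt',475,65,.134),('r50',328,163,.022),('r58',341,318,.022),('r42',143,340,.022),('r34',134,178,.022),('baseR',785,400,.01),('baseL',665,405,.01)]:
    print(n,f(x,y,z).round(3))
p=f(508,225,.05)-H; print('plat-H',np.linalg.norm(p[:2]).round(3),np.rad2deg(np.arctan2(p[1],p[0])).round(1)-90)
yaw=np.deg2rad(np.rad2deg(np.arctan2(p[1],p[0]))-90)
t=np.array([C[0]-.04,C[1],.25]); print(rel([C[0]-.06,C[1],.25],0),rel([C[0]-.06,C[1],.25],180))
print(s['pose'][:3,3])
E
```

```text
H [ 0.57  -0.01   0.142] C [ 0.468 -0.033  0.117] dist 0.105 yaw 12.6
plat [0.544 0.102 0.05 ]
uprt [0.634 0.125 0.134]
r50 [0.588 0.226 0.022]
r58 [0.482 0.213 0.022]
r42 [0.463 0.347 0.022]
r34 [0.574 0.358 0.022]
baseR [ 0.436 -0.089  0.01 ]
baseL [ 0.43  -0.008  0.01 ]
plat-H 0.115 12.900000000000006
[40.36, 60.63, -2.33, 0.1, 0.0, -14.2] [40.36, 60.63, -2.33, 0.0, -0.1, 165.8]
[0.33312039 0.08889707 1.48192376]
```

```bash
cat >> h.py <<'E'
def chain(wps,o=None):
    """print moves through TCP waypoints (x,y,z,yaw), with rows needed"""
    o=o or ctrl.get_obs(); pos,ori=o['tool_pos'],o['orientation']
    for w in wps:
        r=rel(w[:3],w[3],pos=pos,ori=ori); n=max(np.linalg.norm(r[:3])/4.17,np.linalg.norm(r[3:])/7.16)
        print([round(v,2) for v in w],'->',r,'rows %.1f'%n); pos,ori=np.array(w[:3]),[180,0,w[3]]
E
python3 - <<'E'
from h import *
chain([(.32,.46,.27,0),(.47,.24,.29,12.8),(.463,-.034,.27,12.8)])
E
```

```text
[0.32, 0.46, 0.27, 0] -> [19.74, 15.02, -4.39, 0.1, 0.0, -14.2] rows 6.0
[0.47, 0.24, 0.29, 12.8] -> [15.0, 22.0, -2.0, 0.0, 0.0, -12.8] rows 6.4
[0.46, -0.03, 0.27, 12.8] -> [-6.75, 26.56, 2.0, 0.0, 0.0, 0.0] rows 6.6
```

The rows are not in the units I measure in: shifts go in shares of 75 cm and turns go in shares of 90 degrees. I convert before sending: 19.74 cm / 75 = 0.2632, 12.8 cm / 75 = 0.1707, -14.2 degrees / 90 = -0.1578.

Request:
send_rows(
  plan=[
    [[0.04, 0.0307, -0.0093, 0, 0, -0.0222], [0.0867, 0.0667, -0.02, 0, 0, -0.0556], [0.1333, 0.1, -0.0293, 0, 0, -0.0889], [0.18, 0.136, -0.04, 0, 0, -0.1111], [0.2267, 0.1707, -0.0507, 0, 0, -0.1333], [0.2632, 0.2, -0.0587, 0, 0, -0.1578], [0.2632, 0.2, -0.0587, 0, 0, -0.1578]],
  ],
)

```text
clock: 0.73
tool_pos: [0.3228, 0.4565, 0.2725]
orientation: [-179.9, -0.1, -0.0]
force: [-0.3, 0.2, 0.7]
opening: 0.0876
gripper_force: 0.0
```

Converted, 22 cm / 75 = 0.2933, 19 cm / 75 = 0.2533, -12.8 degrees / 90 = -0.1422.

Request:
send_rows(
  plan=[
    [[0.024, 0.036, -0.004, 0, 0, -0.0222], [0.0533, 0.08, -0.008, 0, 0, -0.0444], [0.084, 0.1227, -0.0133, 0, 0, -0.0667], [0.1133, 0.1667, -0.0173, 0, 0, -0.0889], [0.144, 0.2107, -0.0213, 0, 0, -0.1111], [0.1733, 0.2533, -0.024, 0, 0, -0.1333], [0.2, 0.2933, -0.0267, 0, 0, -0.1422], [0.2, 0.2933, -0.0267, 0, 0, -0.1422]],
  ],
)

```text
clock: 1.4
tool_pos: [0.4723, 0.2362, 0.2909]
orientation: [180.0, -0.0, 12.6]
force: [0.2, 0.6, 0.8]
opening: 0.0878
gripper_force: 0.0
```

Converted, 26.56 cm / 75 = 0.3541, 23 cm / 75 = 0.3067.

Request:
send_rows(
  plan=[
    [[-0.012, 0.0467, 0.004, 0, 0, 0], [-0.024, 0.096, 0.008, 0, 0, 0], [-0.0373, 0.1467, 0.012, 0, 0, 0], [-0.0507, 0.2, 0.016, 0, 0, 0], [-0.064, 0.2533, 0.02, 0, 0, 0], [-0.0773, 0.3067, 0.024, 0, 0, 0], [-0.09, 0.3541, 0.0267, 0, 0, 0], [-0.09, 0.3541, 0.0267, 0, 0, 0]],
  ],
  fingers=0.45,
)

```text
clock: 2.07
tool_pos: [0.4618, -0.0381, 0.2701]
orientation: [180.0, 0.1, 12.6]
force: [1.2, -0.1, 0.2]
opening: 0.0416
gripper_force: 0.0
```

Run:
```python
from h import *
s=snap('wrist','w1'); o=ctrl.get_obs()
print(o['clock'],o['tool_pos'],o['orientation'],o['joint_pos'].round(1),o['opening'],s['pose'].round(3).tolist())
for n,p in [('cam',(.463,-.034,.117)),('H',(.57,-.01,.142)),('post',(.545,.102,.115))]: print(n,proj(s,p).round())
```

```text
2.1167 [ 0.46240646 -0.03624874  0.27029578] [1.79995694e+02 3.79685242e-02 1.25195124e+01] [ 19.9  -1.5 -20.6  -0.  -70.9  82.6] 0.04046975296512209 [[0.218, -0.938, -0.269, 0.534], [-0.976, -0.21, -0.06, -0.023], [0.0, 0.275, -0.961, 0.427], [0.0, 0.0, 0.0, 1.0]]
cam [282. 191.]
H [280.  57.]
post [143.  62.]
```

View pics/w1.png

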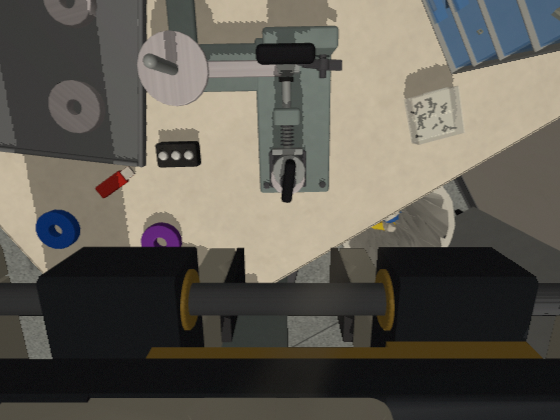

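The wrist view shows the bar at about (288,183), leaning slightly, the handle at (285,53), the platform at (173,68) with the post tip at (150,61), and the plunger at (288,115).

Run:
```python
from h import *
s=snap('wrist'); o=ctrl.get_obs()
g=s['img'].max(2)
cv2.imwrite('pics/c2.png',cv2.resize(s['img'][20:220,100:360,::-1],None,fx=3,fy=3,interpolation=cv2.INTER_CUBIC))
for n,(u0,v0,u1,v1),z in [('bar',(270,155,310,205),.117),('handle',(245,30,325,66),.142)]:
    m=np.zeros_like(g); m[v0:v1,u0:u1]=(g[v0:v1,u0:u1]<45)
    c=max(cv2.findContours(m,cv2.RETR_EXTERNAL,cv2.CHAIN_APPROX_NONE)[0],key=cv2.contourArea)
    (u,v),wh,a=cv2.minAreaRect(c); b=cv2.boxPoints(((u,v),wh,a))
    print(n,(u,v),wh,a,cv2.boundingRect(c),ray(s,u,v,z).round(4),[ray(s,*q,z)[:2].round(4).tolist() for q in b])
```

```text
bar (289.17694091796875, 181.08462524414062) (12.775577545166016, 42.543914794921875) 7.125016689300537 (283, 160, 14, 43) [ 0.4741 -0.0368  0.117 ] [[0.4538, -0.0329], [0.4928, -0.0292], [0.4938, -0.0406], [0.4548, -0.0446]]
handle (288.0, 55.0) (20.0, 60.0) 90.0 (258, 45, 61, 21) [ 0.5734 -0.0134  0.142 ] [[0.5752, 0.0101], [0.5851, -0.0339], [0.5715, -0.0373], [0.5615, 0.0074]]
```

View pics/c2.png

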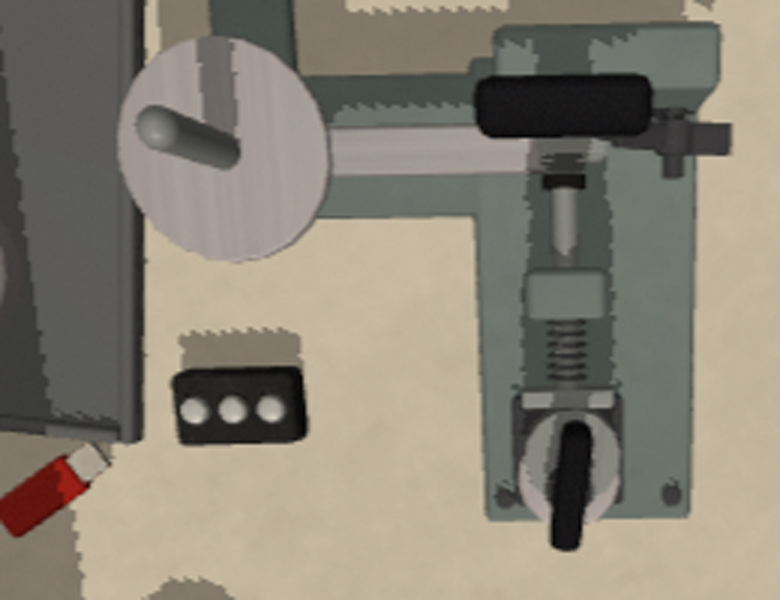

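Handle size comes out at 45 x 14 mm and the bar at 39 x 11 mm, so both agree with the text. The stand yaw is 12.7°, the bar yaw is 5.4° and the cam is at about 1.32 rad.

Run:
```python
from h import *
ax=np.array([.4665,-.0375]); 
def w(y,z=.095): return (*(ax+.0045*np.array([np.cos(np.deg2rad(y)),np.sin(np.deg2rad(y))])),z,y)
chain([w(5.4,.15),w(5.4),w(-29),w(-62),w(-62,.2)])
```

```text
[np.float64(0.47), np.float64(-0.04), 0.15, 5.4] -> [0.75, 0.4, 12.04, -0.0, 0.0, 7.2] rows 2.9
[np.float64(0.47), np.float64(-0.04), 0.1, 5.4] -> [-0.0, -0.0, 5.5, 0.0, 0.0, 0.0] rows 1.3
[np.float64(0.47), np.float64(-0.04), 0.1, -29] -> [-0.08, 0.25, 0.0, 0.0, -0.0, 34.4] rows 4.8
[np.float64(0.47), np.float64(-0.04), 0.1, -62] -> [-0.07, 0.25, 0.0, -0.0, -0.0, 33.0] rows 4.6
[np.float64(0.47), np.float64(-0.04), 0.2, -62] -> [0.0, 0.0, -10.5, 0.0, 0.0, 0.0] rows 2.5
```

Converted, 17.5 cm / 75 = 0.2333, 0.75 cm / 75 = 0.01, 7.2 degrees / 90 = 0.08.

Request:
send_rows(
  plan=[
    [[0.0027, 0.0013, 0.04, 0, 0, 0.0222], [0.0053, 0.0027, 0.08, 0, 0, 0.0444], [0.008, 0.004, 0.12, 0, 0, 0.0667], [0.01, 0.0053, 0.16, 0, 0, 0.08], [0.01, 0.0053, 0.1867, 0, 0, 0.08], [0.01, 0.0053, 0.2133, 0, 0, 0.08], [0.01, 0.0053, 0.2333, 0, 0, 0.08], [0.01, 0.0053, 0.2333, 0, 0, 0.08]],
  ],
)

```text
clock: 2.83
tool_pos: [0.4695, -0.0349, 0.0927]
orientation: [180.0, 0.3, 5.7]
force: [-0.9, -0.4, -0.7]
opening: 0.0395
gripper_force: 0.0
```

Request:
send_rows(
  plan=[
    [[0, 0, 0, 0, 0, 0], [0, 0, 0, 0, 0, 0], [0, 0, 0, 0, 0, 0], [0, 0, 0, 0, 0, 0], [0, 0, 0, 0, 0, 0], [0, 0, 0, 0, 0, 0]],
  ],
  fingers=0,
)

```text
clock: 3.33
tool_pos: [0.472, -0.0368, 0.0965]
orientation: [179.9, -0.1, 5.7]
force: [2.3, -7.6, 3.5]
opening: 0.0095
gripper_force: 30.0
```

Converted, 0.25 cm / 75 = 0.0033, 0.2 cm / 75 = 0.0027, 34 degrees / 90 = 0.3778.

Request:
send_rows(
  plan=[
    [[0, 0, 0, 0, 0, 0.0444], [0, 0.0004, 0, 0, 0, 0.1], [-0.0001, 0.0009, 0, 0, 0, 0.1556], [-0.0003, 0.0015, 0, 0, 0, 0.2111], [-0.0005, 0.0021, 0, 0, 0, 0.2667], [-0.0008, 0.0027, 0, 0, 0, 0.3222], [-0.0011, 0.0033, 0, 0, 0, 0.3778], [-0.0011, 0.0033, 0, 0, 0, 0.3778]],
  ],
)

```text
clock: 4.0
tool_pos: [0.4716, -0.0391, 0.0965]
orientation: [-180.0, -0.1, -28.7]
force: [2.6, -6.4, 1.6]
opening: 0.0097
gripper_force: 30.0
```

Converted, 0.25 cm / 75 = 0.0033, 0.2 cm / 75 = 0.0027, 34 degrees / 90 = 0.3778.

Request:
send_rows(
  plan=[
    [[0, 0, 0, 0, 0, 0.0444], [0, 0.0004, 0, 0, 0, 0.1], [-0.0001, 0.0009, 0, 0, 0, 0.1556], [-0.0003, 0.0015, 0, 0, 0, 0.2111], [-0.0005, 0.0021, 0, 0, 0, 0.2667], [-0.0008, 0.0027, 0, 0, 0, 0.3222], [-0.0011, 0.0033, 0, 0, 0, 0.3778], [-0.0011, 0.0033, 0, 0, 0, 0.3778]],
  ],
)

```text
clock: 4.67
tool_pos: [0.4699, -0.0408, 0.0966]
orientation: [-179.9, -0.1, -62.7]
force: [3.8, -5.1, -0.0]
opening: 0.01
gripper_force: 30.0
```

Request:
send_rows(
  plan=[
    [[0, 0, 0, 0, 0, 0], [0, 0, 0, 0, 0, 0], [0, 0, 0, 0, 0, 0], [0, 0, -0.0267, 0, 0, 0], [0, 0, -0.08, 0, 0, 0], [0, 0, -0.1333, 0, 0, 0], [0, 0, -0.1867, 0, 0, 0], [0, 0, -0.2267, 0, 0, 0]],
  ],
  fingers=0.4,
)

```text
clock: 5.33
tool_pos: [0.4694, -0.04, 0.2692]
orientation: [-179.8, -0.1, -62.4]
force: [1.0, 0.2, -0.4]
opening: 0.0353
gripper_force: 0.0
```

Run:
```python
from h import *
o=ctrl.get_obs(); print(o['opening'],o['tool_pos'])
chain([(.52,.04,.265,-22),(.548,.099,.265,12.7)])
snap('scene','sc1')
```

```text
0.03531103515344317 [ 0.46935226 -0.04000821  0.26924113]
[0.52, 0.04, 0.27, -22] -> [-4.74, -8.2, 0.44, -0.1, -0.1, -40.4] rows 5.6
[0.55, 0.1, 0.27, 12.7] -> [0.39, -6.52, -0.0, 0.0, 0.0, -34.7] rows 4.8
```

Converted, -8.2 cm / 75 = -0.1093, -4.74 cm / 75 = -0.0632, -40.4 degrees / 90 = -0.4489.

Request:
send_rows(
  plan=[
    [[-0.008, -0.0133, 0.0013, 0, 0, -0.0667], [-0.0187, -0.032, 0.0027, 0, 0, -0.1333], [-0.0293, -0.0507, 0.004, 0, 0, -0.2], [-0.04, -0.0693, 0.0053, 0, 0, -0.2667], [-0.0507, -0.088, 0.0053, 0, 0, -0.3333], [-0.0587, -0.1027, 0.0053, 0, 0, -0.4], [-0.0632, -0.1093, 0.0053, 0, 0, -0.4489], [-0.0632, -0.1093, 0.0053, 0, 0, -0.4489]],
  ],
)

```text
clock: 6.05
tool_pos: [0.52, 0.041, 0.2611]
orientation: [180.0, 0.0, -21.7]
force: [-0.9, 0.5, -1.0]
opening: 0.0353
gripper_force: 0.0
```

Converted, -6.5 cm / 75 = -0.0867, -6 cm / 75 = -0.08, -34.7 degrees / 90 = -0.3856.

Request:
send_rows(
  plan=[
    [[0, -0.016, 0, 0, 0, -0.0667], [0.0013, -0.0333, 0, 0, 0, -0.1333], [0.0027, -0.0507, 0, 0, 0, -0.2], [0.004, -0.0667, 0, 0, 0, -0.2667], [0.0053, -0.08, 0, 0, 0, -0.3333], [0.0053, -0.0867, 0, 0, 0, -0.3856], [0.0053, -0.0867, 0, 0, 0, -0.3856], [0.0053, -0.0867, 0, 0, 0, -0.3856]],
  ],
  fingers=1,
)

```text
clock: 6.72
tool_pos: [0.5473, 0.0985, 0.2614]
orientation: [180.0, 0.0, 12.5]
force: [-0.2, 0.3, -1.0]
opening: 0.0824
gripper_force: 0.0
```

Run:
```python
from h import *
s=snap('wrist','w2'); o=ctrl.get_obs()
print(o['clock'],o['tool_pos'],o['orientation'],o['joint_pos'].round(1))
for n,p in [('posttop',(.548,.099,.115)),('foot',(.548,.099,.05)),('cam',(.4665,-.0375,.117)),('lt',(.548+.078,.099+.0176,.134))]: print(n,proj(s,p).round(1))
```

```text
6.7667 [0.5473135  0.09831786 0.2614768 ] [1.79999407e+02 2.00750628e-02 1.24522006e+01] [ 30.4   8.1 -11.4  -0.  -70.5  72.1]
posttop [285.4 194.2]
foot [285.7 180.2]
cam [403.9 303.6]
lt [284.8 100.1]
```

View pics/w2.png

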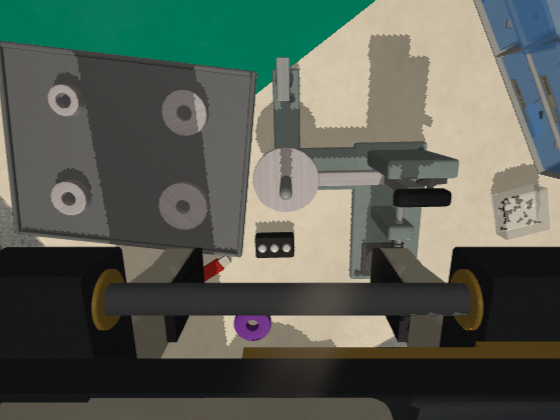

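The wrist view shows the post tip at about (286,193), the platform centre at (285,180), and the rings at (183,206), (184,112), (69,198) and (63,100). The level finger is at (283,85). The post agrees with the prediction to within about 1 px.

```bash
cat >> h.py <<'E'
def rings(s,z=.022,thr=12):
    """bright ring discs on the dark tray floor: bore hole centroid and outer circle, cast on plane z"""
    g=cv2.GaussianBlur(cv2.cvtColor(s['img'],cv2.COLOR_RGB2GRAY),(3,3),0)
    c=cv2.HoughCircles(cv2.resize(g,None,fx=2,fy=2,interpolation=cv2.INTER_CUBIC),cv2.HOUGH_GRADIENT,1.5,60,param1=120,param2=30,minRadius=14,maxRadius=90)
    out=[]
    for u,v,r in (c[0] if c is not None else []):
        u,v,r=u/2,v/2,r/2; p=ray(s,u,v,z); out.append((u,v,r,p,2*r*np.linalg.norm(ray(s,u+1,v,z)-p)*1e3))
    return out
E
python3 - <<'E'
from h import *
s=snap('wrist')
g=cv2.cvtColor(s['img'],cv2.COLOR_RGB2GRAY)
for u,v,r,p,d in rings(s): print('%.1f %.1f'%(u,v),p.round(4),'dia %.1f'%d)
m=np.zeros_like(g); m[140:222,248:326]=(s['img'][140:222,248:326].astype(int)[:,:,0]>0)
sub=s['img'][178:206,274:300].max(2); print(sub[::1, ::1])
E
```

```text
286.1 179.6 [0.5434 0.0974 0.022 ] dia 74.3
183.4 111.4 [0.5932 0.2238 0.022 ] dia 47.6
252.4 322.9 [0.3484 0.0994 0.022 ] dia 47.5
61.1 97.9 [0.5784 0.3554 0.022 ] dia 29.7
65.6 196.1 [0.4682 0.3455 0.022 ] dia 34.9
282.4 109.1 [0.619  0.1183 0.022 ] dia 62.6
514.9 184.9 [ 0.5949 -0.1633  0.022 ] dia 53.3
274.9 241.9 [0.4653 0.0941 0.022 ] dia 50.1
326.6 154.1 [0.582  0.0589 0.022 ] dia 80.3
514.1 220.1 [ 0.5545 -0.1792  0.022 ] dia 49.7
285.4 355.9 [0.308  0.0463 0.022 ] dia 79.0
467.6 282.4 [ 0.4647 -0.1543  0.022 ] dia 34.8
106.9 280.9 [0.3682 0.2897 0.022 ] dia 30.3
428.6 199.1 [ 0.557  -0.0711  0.022 ] dia 52.9
156.4 262.1 [0.4073 0.2319 0.022 ] dia 53.4
368.6 419.6 [ 0.2286 -0.0932  0.022 ] dia 64.5
382.1 263.6 [ 0.466  -0.0417  0.022 ] dia 55.3
280.9 79.1 [0.6488 0.1264 0.022 ] dia 26.7
393.4 367.1 [ 0.3222 -0.101   0.022 ] dia 74.3
[[171 169 169 172 174 175 134  75  62  64  65  65  64  64  64  63  77 142
  169 170 171 173 170 171 172 172]
 [170 169 169 172 174 174 133  75  62  63  65  64  65  64  64  63  78 142
  169 171 171 172 171 171 172 173]
 [171 168 169 172 174 175 126
[... 2105 characters left out ...]
73 172 171
  172 172 173 174 174 175 176 175]
 [175 172 170 173 175 177 178 178 174 172 171 173 172 171 176 176 173 171
  171 172 173 174 174 174 176 176]
 [175 172 172 173 174 177 178 179 176 174 176 174 173 173 177 177 173 172
  173 172 173 175 174 175 176 177]
 [175 173 172 173 175 176 178 179 177 174 174 176 174 173 176 177 173 172
  172 173 172 175 174 175 177 177]
 [176 173 171 172 173 177 179 180 176 175 173 174 174 174 177 177 173 173
  172 172 173 174 176 176 177 177]
 [175 173 173 172 175 177 179 179 177 175 175 175 174 175 178 177 174 172
  174 173 173 176 175 175 177 177]
 [175 173 172 173 174 177 179 178 177 175 175 176 174 175 177 176 174 171
  174 174 173 175 176 176 177 176]]
```

Run:
```python
from h import *
s=snap('wrist'); p=ray(s,183,206.5,.022); print(p.round(4), ray(s,184,112,.022).round(4),ray(s,69,198,.022).round(4),ray(s,63.5,100,.022).round(4))
chain([(p[0],p[1],.17,12.7)])
```

```text
[0.4855 0.2094 0.022 ] [0.5927 0.223  0.022 ] [0.4667 0.3415 0.022 ] [0.5767 0.3528 0.022 ]
[np.float64(0.49), np.float64(0.21), 0.17, 12.7] -> [-3.64, -12.19, 9.17, -0.0, -0.0, -0.2] rows 3.8
```

Converted, -12.2 cm / 75 = -0.1627, -10.6 cm / 75 = -0.1413.

Request:
send_rows(
  plan=[
    [[-0.008, -0.0267, 0.02, 0, 0, 0], [-0.02, -0.0667, 0.0507, 0, 0, 0], [-0.032, -0.1067, 0.08, 0, 0, 0], [-0.0427, -0.1413, 0.1067, 0, 0, 0], [-0.048, -0.1627, 0.124, 0, 0, 0], [-0.048, -0.1627, 0.124, 0, 0, 0], [-0.048, -0.1627, 0.124, 0, 0, 0]],
  ],
  fingers=0.9,
)

```text
clock: 7.45
tool_pos: [0.4852, 0.2099, 0.1682]
orientation: [180.0, 0.1, 12.7]
force: [-0.6, -0.1, 0.3]
opening: 0.0787
gripper_force: 0.0
```

```bash
cat >> h.py <<'E'
def ringat(s,D,z=.022,win=None):
    """circle fits near the spot under the hover: outer (dia D mm) and bore rim (16 mm), on a rectified top-plane patch at 4 px/mm"""
    cx,cy=win; k=4; h=45
    pts=np.float32([(cx-.045,cy-.045),(cx-.045,cy+.045),(cx+.045,cy+.045),(cx+.045,cy-.045)])
    src=np.float32([proj(s,(*q,z)) for q in pts]); dst=np.float32([(0,0),(0,360),(360,360),(360,0)])
    g=cv2.warpPerspective(s['img'],cv2.getPerspectiveTransform(src,dst),(360,360),flags=cv2.INTER_CUBIC)
    gg=cv2.GaussianBlur(cv2.cvtColor(g,cv2.COLOR_RGB2GRAY),(7,7),0); out={}
    for n,d in (('outer',D),('bore',16)):
        c=cv2.HoughCircles(gg,cv2.HOUGH_GRADIENT,1,30,param1=60,param2=12,minRadius=int(d*2-5),maxRadius=int(d*2+5))
        out[n]=[(round(cx-.045+u/4000,4),round(cy-.045+v/4000,4),round(r/2,1)) for u,v,r in c[0][:2]] if c is not None else None
    return g,out
E
python3 - <<'E'
from h import *
s=snap('wrist'); o=ctrl.get_obs(); print(o['tool_pos'],o['orientation'])
g,out=ringat(s,58,win=(.485,.21)); print(out); 
cv2.imwrite('pics/r58.png',np.hstack([g[:,:,::-1],cv2.resize(s['img'][140:240,235:335,::-1],(360,360))]))
E
```

```text
[0.48592554 0.2097247  0.16896858] [ 1.79988431e+02 -1.94300995e-02  1.26789760e+01]
{'outer': [(np.float32(0.4854), np.float32(0.2104), np.float32(56.0))], 'bore': [(np.float32(0.4854), np.float32(0.2106), np.float32(16.4))]}
```

View pics/r58.png

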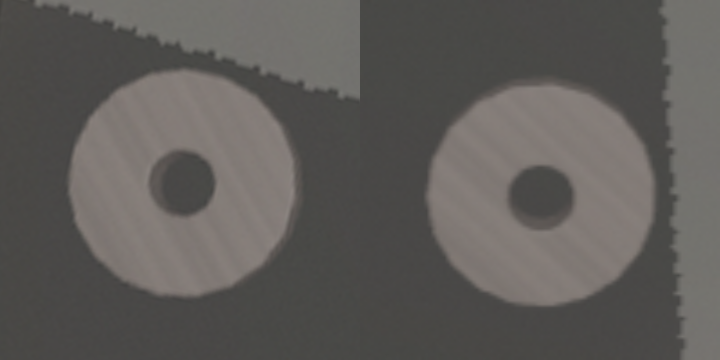

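The patch shows ring 58 cleanly, with the bore rim centre at about (183,184) in the patch, which is world (0.4854, 0.2105). It is almost exactly under the TCP.

Converted, 15.8 cm / 75 = 0.2107, -0.09 cm / 75 = -0.0012.

Request:
send_rows(
  plan=[
    [[0, -0.0007, 0.04, 0, 0, 0], [0, -0.0012, 0.0867, 0, 0, 0], [0, -0.0012, 0.1333, 0, 0, 0], [0, -0.0012, 0.1733, 0, 0, 0], [0, -0.0012, 0.2, 0, 0, 0], [0, -0.0012, 0.2107, 0, 0, 0], [0, -0.0012, 0.2107, 0, 0, 0], [0, -0.0012, 0.2107, 0, 0, 0]],
  ],
)

```text
clock: 8.17
tool_pos: [0.4866, 0.2106, 0.0114]
orientation: [-180.0, -0.1, 12.6]
force: [0.4, -0.5, 0.2]
opening: 0.0791
gripper_force: 0.0
```

Request:
send_rows(
  plan=[
    [[0, 0, 0, 0, 0, 0], [0, 0, 0, 0, 0, 0], [0, 0, 0, 0, 0, 0], [0, 0, 0, 0, 0, 0], [0, 0, 0, 0, 0, 0], [0, 0, 0, 0, 0, 0]],
  ],
  fingers=0.5,
)

```text
clock: 8.67
tool_pos: [0.486, 0.2111, 0.0114]
orientation: [-180.0, -0.1, 12.7]
force: [-1.4, -0.5, 6.8]
opening: 0.0573
gripper_force: 30.0
```

Converted, -14 cm / 75 = -0.1867, -10 cm / 75 = -0.1333.

Request:
send_rows(
  plan=[
    [[0, 0, -0.0133, 0, 0, 0], [0, 0, -0.04, 0, 0, 0], [0, 0, -0.08, 0, 0, 0], [0, 0, -0.1333, 0, 0, 0], [0, 0, -0.1867, 0, 0, 0], [0, 0, -0.1867, 0, 0, 0], [0, 0, -0.1867, 0, 0, 0]],
  ],
)

```text
clock: 9.25
tool_pos: [0.4866, 0.2118, 0.154]
orientation: [-179.8, -0.3, 12.7]
force: [0.4, 0.1, -2.1]
opening: 0.0572
gripper_force: 30.0
```

Run:
```python
from h import *
s=snap('wrist','w3'); o=ctrl.get_obs()
print(o['clock'],o['tool_pos'],o['opening'],o['gripper_force'],o['force'])
chain([(.548,.099,.155,12.7)])
cv2.imwrite('pics/w3c.png',cv2.resize(s['img'][200:330,200:370,::-1],None,fx=4,fy=4))
```

```text
9.3 [0.48552879 0.21094691 0.15194395] 0.057342185234552236 29.999366831034422 [ 0.23093015 -0.48887326 -2.14910287]
[0.55, 0.1, 0.15, 12.7] -> [3.64, 12.29, -0.32, -0.1, -0.1, -0.0] rows 3.1
```

View pics/w3c.png

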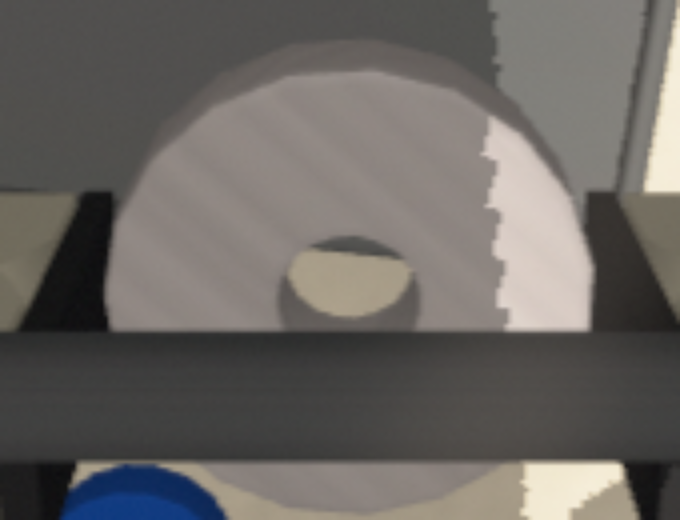

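The held ring is visible, with its outer edges at 107 and 592 (centre 349.5, so u = 287.4) and the bore centred at 349 as well, so the ring sits central between the fingers.

Run:
```python
from h import *
s=snap('wrist'); o=ctrl.get_obs(); T=o['tool_pos']; c=T+[0,0,.0106]
print(proj(s,c)); yv=np.array([-np.sin(.2217),np.cos(.2217),0])
print('px/mm',(proj(s,c+yv*.001)-proj(s,c)),'offset mm in +stand y of seen centre', (287.4-proj(s,c)[0])/(proj(s,c+yv*.001)-proj(s,c))[0])
```

```text
[285.26126346 274.55378193]
px/mm [-2.14312566 -0.00371593] offset mm in +stand y of seen centre -0.9979520007647128
```

Run:
```python
from h import *
chain([(.5484,.1004,.155,12.7),(.5484,.1004,.124,12.7)])
```

```text
[0.55, 0.1, 0.15, 12.7] -> [3.77, 12.13, -0.44, -0.0, 0.0, -0.0] rows 3.0
[0.55, 0.1, 0.12, 12.7] -> [0.0, -0.0, 3.1, 0.0, 0.0, 0.0] rows 0.7
```

Converted, 12.13 cm / 75 = 0.1617, 3.77 cm / 75 = 0.0503.

Request:
send_rows(
  plan=[
    [[0.008, 0.0267, -0.0027, 0, 0, 0], [0.02, 0.0667, -0.0053, 0, 0, 0], [0.032, 0.1067, -0.0053, 0, 0, 0], [0.0427, 0.1413, -0.0053, 0, 0, 0], [0.0503, 0.1617, -0.0053, 0, 0, 0], [0.0503, 0.1617, 0.008, 0, 0, 0], [0.0503, 0.1617, 0.0347, 0, 0, 0], [0.0503, 0.1617, 0.0347, 0, 0, 0]],
  ],
)

```text
clock: 10.02
tool_pos: [0.546, 0.0993, 0.1198]
orientation: [179.9, 0.5, 12.6]
force: [-0.9, -0.1, -1.5]
opening: 0.0576
gripper_force: 30.0
```

Converted, 1 cm / 75 = 0.0133, 0.8 cm / 75 = 0.0107.

Request:
send_rows(
  plan=[
    [[0, 0, 0, 0, 0, 0], [0, 0, 0.004, 0, 0, 0], [0, 0, 0.008, 0, 0, 0], [0, 0, 0.0107, 0, 0, 0], [0, 0, 0.0133, 0, 0, 0], [0, 0, 0.0133, 0, 0, 0]],
  ],
)

```text
clock: 10.52
tool_pos: [0.5489, 0.1008, 0.1145]
orientation: [-180.0, 0.0, 12.7]
force: [-0.3, 0.6, -2.0]
opening: 0.0574
gripper_force: 30.0
```

Converted, 1.4 cm / 75 = 0.0187, 1.2 cm / 75 = 0.016.

Request:
send_rows(
  plan=[
    [[0, 0, 0.004, 0, 0, 0], [0, 0, 0.008, 0, 0, 0], [0, 0, 0.012, 0, 0, 0], [0, 0, 0.016, 0, 0, 0], [0, 0, 0.0187, 0, 0, 0], [0, 0, 0.0187, 0, 0, 0]],
  ],
)

```text
clock: 11.02
tool_pos: [0.5487, 0.1005, 0.0999]
orientation: [180.0, 0.1, 12.7]
force: [0.5, 0.1, -0.8]
opening: 0.0572
gripper_force: 30.0
```

Converted, -10 cm / 75 = -0.1333, -6 cm / 75 = -0.08.

Request:
send_rows(
  plan=[
    [[0, 0, 0, 0, 0, 0], [0, 0, 0, 0, 0, 0], [0, 0, 0, 0, 0, 0], [0, 0, 0, 0, 0, 0], [0, 0, -0.0267, 0, 0, 0], [0, 0, -0.08, 0, 0, 0], [0, 0, -0.1333, 0, 0, 0], [0, 0, -0.1333, 0, 0, 0]],
  ],
  fingers=0.85,
)

```text
clock: 11.68
tool_pos: [0.5531, 0.1018, 0.2091]
orientation: [-180.0, -0.7, 12.8]
force: [1.4, 1.0, 1.0]
opening: 0.0742
gripper_force: 0.0
```

Run:
```python
from h import *
s=snap('wrist'); o=ctrl.get_obs(); print(o['tool_pos'],o['opening'])
for z in (.064,.07): print(z,ringat(s,58,z,win=(.548,.099))[1])
cv2.imwrite('pics/p1.png',s['img'][:,:,::-1])
chain([(.5927,.223,.1685,12.7)])
```

```text
[0.55162    0.10167541 0.20560098] 0.07441825818240515
0.064 {'outer': [(np.float32(0.5504), np.float32(0.0999), np.float32(56.7))], 'bore': [(np.float32(0.5484), np.float32(0.0996), np.float32(16.5)), (np.float32(0.5351), np.float32(0.0959), np.float32(15.2))]}
0.07 {'outer': [(np.float32(0.5516), np.float32(0.1001), np.float32(56.0))], 'bore': [(np.float32(0.5504), np.float32(0.0999), np.float32(16.4)), (np.float32(0.5369), np.float32(0.0964), np.float32(15.0))]}
[0.59, 0.22, 0.17, 12.7] -> [6.65, -10.92, 3.79, -0.1, -0.5, 0.0] rows 3.2
```

Converted, -10.98 cm / 75 = -0.1464, 3.1 cm / 75 = 0.0413.

Request:
send_rows(
  plan=[
    [[0.0133, -0.0213, 0, 0, 0, 0], [0.0333, -0.0533, 0.0067, 0, 0, 0], [0.056, -0.088, 0.016, 0, 0, 0], [0.0773, -0.12, 0.0293, 0, 0, 0], [0.0933, -0.1464, 0.0413, 0, 0, 0], [0.0933, -0.1464, 0.0413, 0, 0, 0], [0.0933, -0.1464, 0.0413, 0, 0, 0], [0.0933, -0.1464, 0.0413, 0, 0, 0]],
  ],
)

```text
clock: 12.4
tool_pos: [0.5927, 0.2231, 0.1687]
orientation: [180.0, 0.1, 12.7]
force: [0.0, 0.2, 0.6]
opening: 0.0746
gripper_force: 0.0
```

```bash
cat >> h.py <<'E'
def look(D,win,f):
    s=snap('wrist'); o=ctrl.get_obs(); g,out=ringat(s,D,win=win); print(o['tool_pos'].round(4),o['orientation'].round(1),o['opening'].round(4)); print(out)
    cv2.imwrite(f'pics/{f}.png',g[:,:,::-1])
E
python3 - <<'E'
from h import *
look(50,(.592,.224),'r50')
E
```

```text
Traceback (most recent call last):
  File "h.py", line 45, in look
    s=snap('wrist'); o=ctrl.get_obs(); g,out=ringat(s,D,win=win); print(o['tool_pos'].round(4),o['orientation'].round(1),o['opening'].round(4)); print(out)
                                                                                                                         ^^^^^^^^^^^^^^^^^^
AttributeError: 'float' object has no attribute 'round'
```

```bash
sed -i "s/o\['opening'\].round(4)/round(o['opening'],4)/" h.py
python3 - <<'E'
from h import *
look(50,(.592,.224),'r50')
E
```

```text
[0.593  0.2226 0.1698] [180.   -0.   12.7] 0.0744
{'outer': [(np.float32(0.5924), np.float32(0.2236), np.float32(48.0))], 'bore': [(np.float32(0.5919), np.float32(0.2236), np.float32(16.1)), (np.float32(0.6034), np.float32(0.2126), np.float32(17.1))]}
```

Converted, 15.75 cm / 75 = 0.21, -0.06 cm / 75 = -0.0008.

Request:
send_rows(
  plan=[
    [[-0.0008, -0.0013, 0.04, 0, 0, 0], [-0.0008, -0.0027, 0.0867, 0, 0, 0], [-0.0008, -0.0027, 0.1333, 0, 0, 0], [-0.0008, -0.0027, 0.1733, 0, 0, 0], [-0.0008, -0.0027, 0.2, 0, 0, 0], [-0.0008, -0.0027, 0.21, 0, 0, 0], [-0.0008, -0.0027, 0.21, 0, 0, 0], [-0.0008, -0.0027, 0.21, 0, 0, 0]],
  ],
)

```text
clock: 13.17
tool_pos: [0.5928, 0.2249, 0.0132]
orientation: [-180.0, -0.1, 12.7]
force: [0.2, 0.2, 0.9]
opening: 0.0747
gripper_force: 0.0
```

Request:
send_rows(
  plan=[
    [[0, 0, 0, 0, 0, 0], [0, 0, 0, 0, 0, 0], [0, 0, 0, 0, 0, 0], [0, 0, 0, 0, 0, 0], [0, 0, 0, 0, 0, 0], [0, 0, 0, 0, 0, 0]],
  ],
  fingers=0.4,
)

```text
clock: 13.67
tool_pos: [0.5925, 0.2252, 0.013]
orientation: [-180.0, -0.1, 12.7]
force: [-0.8, -0.4, 6.0]
opening: 0.0491
gripper_force: 30.0
```

Converted, -14 cm / 75 = -0.1867, -10 cm / 75 = -0.1333.

Request:
send_rows(
  plan=[
    [[0, 0, -0.0133, 0, 0, 0], [0, 0, -0.04, 0, 0, 0], [0, 0, -0.08, 0, 0, 0], [0, 0, -0.1333, 0, 0, 0], [0, 0, -0.1867, 0, 0, 0], [0, 0, -0.1867, 0, 0, 0], [0, 0, -0.1867, 0, 0, 0]],
  ],
)

```text
clock: 14.25
tool_pos: [0.5935, 0.226, 0.1558]
orientation: [-179.9, -0.3, 12.7]
force: [-0.4, 0.1, -1.0]
opening: 0.049
gripper_force: 30.0
```

Converted, 11.19 cm / 75 = 0.1492, 9.2 cm / 75 = 0.1227.

Request:
send_rows(
  plan=[
    [[-0.0133, 0.0213, 0, 0, 0, 0], [-0.0333, 0.0533, 0, 0, 0, 0], [-0.056, 0.0893, 0, 0, 0, 0], [-0.0773, 0.1227, 0, 0, 0, 0], [-0.0937, 0.1492, 0, 0, 0, 0], [-0.0937, 0.1492, 0, 0, 0, 0], [-0.0937, 0.1492, 0, 0, 0, 0]],
  ],
)

```text
clock: 14.83
tool_pos: [0.5471, 0.099, 0.1514]
orientation: [180.0, 0.1, 12.6]
force: [0.5, 0.9, 0.1]
opening: 0.049
gripper_force: 30.0
```

Run:
```python
from h import *
s=snap('wrist'); o=ctrl.get_obs(); print(o['tool_pos'],o['opening'],o['gripper_force'])
g=cv2.resize(s['img'][200:330,200:370,::-1],None,fx=4,fy=4); cv2.imwrite('pics/w4c.png',g)
chain([(.5477,.1003,.120,12.7)])
```

```text
[0.54770456 0.0998198  0.15153438] 0.04891186828549381 29.999983333982527
[0.55, 0.1, 0.12, 12.7] -> [0.01, -0.05, 3.15, 0.0, 0.1, -0.1] rows 0.8
```

Converted, 3.7 cm / 75 = 0.0493, -0.05 cm / 75 = -0.0007.

Request:
send_rows(
  plan=[
    [[0.0011, -0.0007, 0.0067, 0, 0, 0], [0.0011, -0.0007, 0.024, 0, 0, 0], [0.0011, -0.0007, 0.0373, 0, 0, 0], [0.0011, -0.0007, 0.0413, 0, 0, 0], [0.0011, -0.0007, 0.0453, 0, 0, 0], [0.0011, -0.0007, 0.0493, 0, 0, 0], [0.0011, -0.0007, 0.0493, 0, 0, 0]],
  ],
)

```text
clock: 15.47
tool_pos: [0.5487, 0.1011, 0.1145]
orientation: [180.0, 0.0, 12.7]
force: [0.2, 0.4, 0.1]
opening: 0.0491
gripper_force: 30.0
```

Converted, 1.3 cm / 75 = 0.0173, 1.1 cm / 75 = 0.0147.

Request:
send_rows(
  plan=[
    [[0, 0, 0.004, 0, 0, 0], [0, 0, 0.008, 0, 0, 0], [0, 0, 0.012, 0, 0, 0], [0, 0, 0.0147, 0, 0, 0], [0, 0, 0.0173, 0, 0, 0], [0, 0, 0.0173, 0, 0, 0]],
  ],
)

```text
clock: 15.97
tool_pos: [0.5486, 0.1009, 0.1016]
orientation: [180.0, 0.0, 12.7]
force: [-0.5, -0.4, -0.6]
opening: 0.049
gripper_force: 30.0
```

Converted, -10 cm / 75 = -0.1333, -6 cm / 75 = -0.08.

Request:
send_rows(
  plan=[
    [[0, 0, 0, 0, 0, 0], [0, 0, 0, 0, 0, 0], [0, 0, 0, 0, 0, 0], [0, 0, 0, 0, 0, 0], [0, 0, -0.0267, 0, 0, 0], [0, 0, -0.08, 0, 0, 0], [0, 0, -0.1333, 0, 0, 0], [0, 0, -0.1333, 0, 0, 0]],
  ],
  fingers=0.75,
)

```text
clock: 16.63
tool_pos: [0.5529, 0.1021, 0.2105]
orientation: [-180.0, -0.7, 12.8]
force: [1.6, 0.5, 1.1]
opening: 0.0659
gripper_force: 0.0
```

Converted, -25.2 cm / 75 = -0.336, -21.5 cm / 75 = -0.2867.

Request:
send_rows(
  plan=[
    [[-0.0027, -0.0267, 0, 0, 0, 0], [-0.008, -0.0733, 0.0027, 0, 0, 0], [-0.0133, -0.1267, 0.008, 0, 0, 0], [-0.0187, -0.18, 0.016, 0, 0, 0], [-0.0253, -0.2333, 0.0267, 0, 0, 0], [-0.0307, -0.2867, 0.0373, 0, 0, 0], [-0.036, -0.336, 0.044, 0, 0, 0], [-0.036, -0.336, 0.044, 0, 0, 0]],
  ],
)

```text
clock: 17.3
tool_pos: [0.4653, 0.3458, 0.1679]
orientation: [-180.0, 0.0, 12.9]
force: [1.0, -0.8, 0.2]
opening: 0.0655
gripper_force: 0.0
```

Request:
send_rows(
  plan=[
    [[0, 0, 0, 0, 0, 0], [0, 0, 0, 0, 0, 0], [0, 0, 0, 0, 0, 0]],
  ],
)

```text
clock: 17.55
tool_pos: [0.4673, 0.3402, 0.1693]
orientation: [-180.0, -0.0, 12.7]
force: [0.4, -0.7, -0.5]
opening: 0.0654
gripper_force: 0.0
```

Run:
```python
from h import *
look(42,(.4667,.3415),'r42')
snap('scene','sc2')
```

```text
[0.4675 0.34   0.1694] [-180.    -0.    12.6] 0.0655
{'outer': [(np.float32(0.4666), np.float32(0.3436), np.float32(40.4))], 'bore': [(np.float32(0.4661), np.float32(0.3436), np.float32(16.4))]}
```

Converted, 15.7 cm / 75 = 0.2093, 15 cm / 75 = 0.2.

Request:
send_rows(
  plan=[
    [[0, -0.004, 0.04, 0, 0, 0], [-0.0003, -0.0065, 0.0867, 0, 0, 0], [-0.0003, -0.0065, 0.1333, 0, 0, 0], [-0.0003, -0.0065, 0.1733, 0, 0, 0], [-0.0003, -0.0065, 0.2, 0, 0, 0], [-0.0003, -0.0065, 0.2093, 0, 0, 0], [-0.0003, -0.0065, 0.2093, 0, 0, 0], [-0.0003, -0.0065, 0.2093, 0, 0, 0]],
  ],
)

```text
clock: 18.32
tool_pos: [0.4666, 0.3457, 0.0129]
orientation: [-180.0, -0.0, 12.7]
force: [1.0, -0.4, 0.4]
opening: 0.066
gripper_force: 0.0
```

Request:
send_rows(
  plan=[
    [[0, 0, 0, 0, 0, 0], [0, 0, 0, 0, 0, 0], [0, 0, 0, 0, 0, 0], [0, 0, 0, 0, 0, 0], [0, 0, 0, 0, 0, 0], [0, 0, 0, 0, 0, 0]],
  ],
  fingers=0.3,
)

```text
clock: 18.82
tool_pos: [0.4661, 0.346, 0.013]
orientation: [-180.0, -0.1, 12.7]
force: [-0.9, -1.0, 6.5]
opening: 0.0413
gripper_force: 30.0
```

Converted, -14 cm / 75 = -0.1867, -10 cm / 75 = -0.1333.

Request:
send_rows(
  plan=[
    [[0, 0, -0.0133, 0, 0, 0], [0, 0, -0.04, 0, 0, 0], [0, 0, -0.08, 0, 0, 0], [0, 0, -0.1333, 0, 0, 0], [0, 0, -0.1867, 0, 0, 0], [0, 0, -0.1867, 0, 0, 0], [0, 0, -0.1867, 0, 0, 0]],
  ],
)

```text
clock: 19.4
tool_pos: [0.4668, 0.347, 0.1558]
orientation: [-179.8, -0.3, 12.7]
force: [-0.6, -0.3, -1.5]
opening: 0.0407
gripper_force: 30.0
```

Converted, 25.66 cm / 75 = 0.3421, 21.7 cm / 75 = 0.2893.

Request:
send_rows(
  plan=[
    [[0.0027, 0.0267, 0, 0, 0, 0], [0.008, 0.076, 0, 0, 0, 0], [0.0133, 0.1293, 0, 0, 0, 0], [0.0187, 0.1827, 0, 0, 0, 0], [0.024, 0.236, 0, 0, 0, 0], [0.0293, 0.2893, 0, 0, 0, 0], [0.0344, 0.3421, 0, 0, 0, 0], [0.0344, 0.3421, 0, 0, 0, 0]],
  ],
)

```text
clock: 20.07
tool_pos: [0.5473, 0.0953, 0.151]
orientation: [179.9, 0.2, 12.4]
force: [0.1, 1.1, -0.6]
opening: 0.0409
gripper_force: 30.0
```

Request:
send_rows(
  plan=[
    [[0, 0, 0, 0, 0, 0], [0, 0, 0, 0, 0, 0], [0, 0, 0, 0, 0, 0]],
  ],
)

```text
clock: 20.32
tool_pos: [0.5469, 0.1016, 0.1516]
orientation: [180.0, 0.0, 12.7]
force: [0.5, 0.6, -0.2]
opening: 0.041
gripper_force: 30.0
```

Run:
```python
from h import *
s=snap('wrist'); o=ctrl.get_obs(); print(o['tool_pos'],o['opening'],o['gripper_force'])
g=cv2.resize(s['img'][200:330,200:370,::-1],None,fx=4,fy=4); cv2.imwrite('pics/w5c.png',g)
chain([(.5484,.1008,.120,12.7)])
```

```text
[0.54697275 0.10194938 0.15176503] 0.04104106169466754 29.999877400696278
[0.55, 0.1, 0.12, 12.7] -> [0.12, 0.14, 3.18, 0.0, 0.0, 0.1] rows 0.8
```

Converted, 3.7 cm / 75 = 0.0493, 3.4 cm / 75 = 0.0453.

Request:
send_rows(
  plan=[
    [[0.0012, 0.002, 0.0067, 0, 0, 0], [0.0012, 0.002, 0.024, 0, 0, 0], [0.0012, 0.002, 0.0373, 0, 0, 0], [0.0012, 0.002, 0.0413, 0, 0, 0], [0.0012, 0.002, 0.0453, 0, 0, 0], [0.0012, 0.002, 0.0493, 0, 0, 0], [0.0012, 0.002, 0.0493, 0, 0, 0]],
  ],
)

```text
clock: 20.95
tool_pos: [0.5485, 0.0998, 0.1146]
orientation: [180.0, 0.0, 12.7]
force: [-0.4, -0.1, -1.2]
opening: 0.0409
gripper_force: 30.0
```

Converted, 1.1 cm / 75 = 0.0147, 0.9 cm / 75 = 0.012.

Request:
send_rows(
  plan=[
    [[0, 0, 0.004, 0, 0, 0], [0, 0, 0.008, 0, 0, 0], [0, 0, 0.012, 0, 0, 0], [0, 0, 0.0147, 0, 0, 0], [0, 0, 0.0147, 0, 0, 0]],
  ],
)

```text
clock: 21.37
tool_pos: [0.5483, 0.0996, 0.1036]
orientation: [180.0, 0.0, 12.7]
force: [-0.2, -0.4, 0.4]
opening: 0.0406
gripper_force: 30.0
```

Converted, -10 cm / 75 = -0.1333, -6 cm / 75 = -0.08.

Request:
send_rows(
  plan=[
    [[0, 0, 0, 0, 0, 0], [0, 0, 0, 0, 0, 0], [0, 0, 0, 0, 0, 0], [0, 0, 0, 0, 0, 0], [0, 0, -0.0267, 0, 0, 0], [0, 0, -0.08, 0, 0, 0], [0, 0, -0.1333, 0, 0, 0], [0, 0, -0.1333, 0, 0, 0]],
  ],
  fingers=0.65,
)

```text
clock: 22.03
tool_pos: [0.5527, 0.1008, 0.2125]
orientation: [-180.0, -0.7, 12.8]
force: [2.1, 1.3, 2.0]
opening: 0.0573
gripper_force: 0.0
```

Converted, -24.06 cm / 75 = -0.3208, -20.5 cm / 75 = -0.2733.

Request:
send_rows(
  plan=[
    [[0.008, -0.0267, 0, 0, 0, 0], [0.024, -0.0733, 0.0027, 0, 0, 0], [0.0413, -0.1227, 0.008, 0, 0, 0], [0.0587, -0.1733, 0.016, 0, 0, 0], [0.076, -0.224, 0.0267, 0, 0, 0], [0.0933, -0.2733, 0.0373, 0, 0, 0], [0.1107, -0.3208, 0.0467, 0, 0, 0], [0.1107, -0.3208, 0.0467, 0, 0, 0]],
  ],
)

```text
clock: 22.7
tool_pos: [0.5765, 0.3582, 0.1663]
orientation: [180.0, 0.1, 12.9]
force: [-0.0, 0.1, -0.1]
opening: 0.0568
gripper_force: 0.0
```

Request:
send_rows(
  plan=[
    [[0, 0, 0, 0, 0, 0], [0, 0, 0, 0, 0, 0], [0, 0, 0, 0, 0, 0]],
  ],
)

```text
clock: 22.95
tool_pos: [0.5767, 0.352, 0.1694]
orientation: [-180.0, -0.0, 12.7]
force: [-0.3, -0.7, 0.2]
opening: 0.0569
gripper_force: 0.0
```

Run:
```python
from h import *
look(34,(.577,.3535),'r34')
snap('scene','sc3')
```

```text
[0.5768 0.3518 0.1697] [-180.    -0.    12.7] 0.0567
{'outer': [(np.float32(0.5771), np.float32(0.3546), np.float32(32.2))], 'bore': [(np.float32(0.5769), np.float32(0.3549), np.float32(16.2)), (np.float32(0.5704), np.float32(0.3504), np.float32(16.5))]}
```

Converted, 15.7 cm / 75 = 0.2093, 15 cm / 75 = 0.2.

Request:
send_rows(
  plan=[
    [[0.0007, -0.004, 0.04, 0, 0, 0], [0.0011, -0.0053, 0.0867, 0, 0, 0], [0.0011, -0.0053, 0.1333, 0, 0, 0], [0.0011, -0.0053, 0.1733, 0, 0, 0], [0.0011, -0.0053, 0.2, 0, 0, 0], [0.0011, -0.0053, 0.2093, 0, 0, 0], [0.0011, -0.0053, 0.2093, 0, 0, 0], [0.0011, -0.0053, 0.2093, 0, 0, 0]],
  ],
)

```text
clock: 23.72
tool_pos: [0.5774, 0.3568, 0.0133]
orientation: [-180.0, -0.1, 12.7]
force: [0.7, -0.1, 0.6]
opening: 0.057
gripper_force: 0.0
```

Request:
send_rows(
  plan=[
    [[0, 0, 0, 0, 0, 0], [0, 0, 0, 0, 0, 0], [0, 0, 0, 0, 0, 0], [0, 0, 0, 0, 0, 0], [0, 0, 0, 0, 0, 0], [0, 0, 0, 0, 0, 0]],
  ],
  fingers=0.2,
)

```text
clock: 24.22
tool_pos: [0.5769, 0.3571, 0.0131]
orientation: [-180.0, -0.1, 12.7]
force: [-0.9, -0.1, 5.7]
opening: 0.0328
gripper_force: 30.0
```

Converted, -14 cm / 75 = -0.1867, -10 cm / 75 = -0.1333.

Request:
send_rows(
  plan=[
    [[0, 0, -0.0133, 0, 0, 0], [0, 0, -0.04, 0, 0, 0], [0, 0, -0.08, 0, 0, 0], [0, 0, -0.1333, 0, 0, 0], [0, 0, -0.1867, 0, 0, 0], [0, 0, -0.1867, 0, 0, 0], [0, 0, -0.1867, 0, 0, 0]],
  ],
)

```text
clock: 24.8
tool_pos: [0.5778, 0.358, 0.1562]
orientation: [-179.8, -0.3, 12.7]
force: [-0.7, -0.4, -1.1]
opening: 0.0329
gripper_force: 30.0
```

Converted, 24.3 cm / 75 = 0.324, 20.5 cm / 75 = 0.2733.

Request:
send_rows(
  plan=[
    [[-0.008, 0.024, 0, 0, 0, 0], [-0.024, 0.0707, 0, 0, 0, 0], [-0.0413, 0.12, 0, 0, 0, 0], [-0.0587, 0.1707, 0, 0, 0, 0], [-0.076, 0.2213, 0, 0, 0, 0], [-0.0947, 0.2733, 0, 0, 0, 0], [-0.112, 0.324, 0, 0, 0, 0], [-0.112, 0.324, 0, 0, 0, 0]],
  ],
)

```text
clock: 25.47
tool_pos: [0.5453, 0.0956, 0.1512]
orientation: [180.0, 0.2, 12.5]
force: [-0.6, 0.1, -1.4]
opening: 0.0323
gripper_force: 30.0
```

Request:
send_rows(
  plan=[
    [[0, 0, 0, 0, 0, 0], [0, 0, 0, 0, 0, 0], [0, 0, 0, 0, 0, 0], [0, 0, 0, 0, 0, 0]],
  ],
)

```text
clock: 25.8
tool_pos: [0.548, 0.1022, 0.1516]
orientation: [180.0, 0.0, 12.8]
force: [-0.6, -0.5, -0.2]
opening: 0.0324
gripper_force: 30.0
```

Run:
```python
from h import *
o=ctrl.get_obs(); print(o['tool_pos'],o['opening'],o['gripper_force'])
```

```text
[0.54803754 0.10219483 0.15164703] 0.03235815571891415 29.999757427722216
```

Converted, 3.7 cm / 75 = 0.0493, 3.4 cm / 75 = 0.0453.

Request:
send_rows(
  plan=[
    [[0, 0.0023, 0.0067, 0, 0, 0], [0, 0.0023, 0.024, 0, 0, 0], [0, 0.0023, 0.0373, 0, 0, 0], [0, 0.0023, 0.0413, 0, 0, 0], [0, 0.0023, 0.0453, 0, 0, 0], [0, 0.0023, 0.0493, 0, 0, 0], [0, 0.0023, 0.0493, 0, 0, 0]],
  ],
)

```text
clock: 26.38
tool_pos: [0.5483, 0.0997, 0.1146]
orientation: [180.0, 0.0, 12.7]
force: [0.2, 1.0, -0.1]
opening: 0.0323
gripper_force: 30.0
```

Converted, 1.1 cm / 75 = 0.0147, 0.9 cm / 75 = 0.012.

Request:
send_rows(
  plan=[
    [[0, 0, 0.004, 0, 0, 0], [0, 0, 0.008, 0, 0, 0], [0, 0, 0.012, 0, 0, 0], [0, 0, 0.0147, 0, 0, 0], [0, 0, 0.0147, 0, 0, 0]],
  ],
)

```text
clock: 26.8
tool_pos: [0.5482, 0.0995, 0.1036]
orientation: [180.0, 0.0, 12.7]
force: [-0.7, 1.1, -0.5]
opening: 0.0324
gripper_force: 30.0
```

Converted, -15.5 cm / 75 = -0.2067, -11 cm / 75 = -0.1467.

Request:
send_rows(
  plan=[
    [[0, 0, 0, 0, 0, 0], [0, 0, 0, 0, 0, 0], [0, 0, 0, 0, 0, 0], [0, 0, 0, 0, 0, 0], [0, 0, -0.04, 0, 0, 0], [0, 0, -0.0933, 0, 0, 0], [0, 0, -0.1467, 0, 0, 0], [0, 0, -0.2067, 0, 0, 0]],
  ],
  fingers=0.55,
)

```text
clock: 27.47
tool_pos: [0.5479, 0.0993, 0.2574]
orientation: [180.0, 0.0, 12.7]
force: [1.6, 0.7, -0.4]
opening: 0.0481
gripper_force: 0.0
```

Converted, 11.6 cm / 75 = 0.1547, 8 cm / 75 = 0.1067.

Request:
send_rows(
  plan=[
    [[0, 0.0533, 0, 0, 0, 0], [0, 0.1067, 0, 0, 0, 0], [0, 0.1547, 0, 0, 0, 0], [0, 0.1547, 0, 0, 0, 0], [0, 0.1547, 0, 0, 0, 0], [0, 0.1547, 0, 0, 0, 0]],
  ],
)

```text
clock: 27.97
tool_pos: [0.5738, -0.0138, 0.2557]
orientation: [-180.0, 0.0, 12.6]
force: [0.5, -0.1, 0.2]
opening: 0.0483
gripper_force: 0.0
```

Run:
```python
from h import *
s=snap('wrist'); o=ctrl.get_obs(); print(o['tool_pos'],o['orientation'],o['opening'])
t=snap('scene')
a=cv2.resize(s['img'][20:260,110:430,::-1],(560,420),interpolation=cv2.INTER_CUBIC)
b=cv2.resize(t['img'][150:260,210:370,::-1],None,fx=5,fy=5,interpolation=cv2.INTER_CUBIC)
cv2.imwrite('pics/chk1.png',b); cv2.imwrite('pics/chk1w.png',s['img'][:,:,::-1])
for z in (.106,.08): print(z,ringat(s,34,z,win=(.548,.099))[1])
```

```text
[ 0.57382385 -0.01321673  0.2557184 ] [-1.79991630e+02  7.16367214e-04  1.27014718e+01] 0.048344242994707645
0.106 {'outer': [(np.float32(0.5484), np.float32(0.0976), np.float32(31.8)), (np.float32(0.5531), np.float32(0.0914), np.float32(34.0))], 'bore': [(np.float32(0.5481), np.float32(0.0984), np.float32(17.0)), (np.float32(0.5541), np.float32(0.0709), np.float32(17.1))]}
0.08 {'outer': [(np.float32(0.5394), np.float32(0.1056), np.float32(35.6)), (np.float32(0.5499), np.float32(0.1026), np.float32(35.1))], 'bore': [(np.float32(0.5399), np.float32(0.1064), np.float32(18.2)), (np.float32(0.5669), np.float32(0.0891), np.float32(15.9))]}
```

View pics/chk1.png

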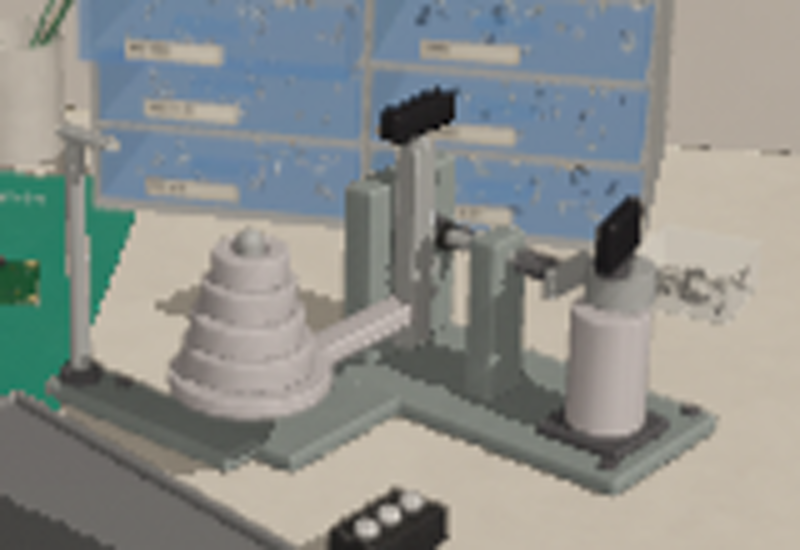

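View pics/chk1w.png

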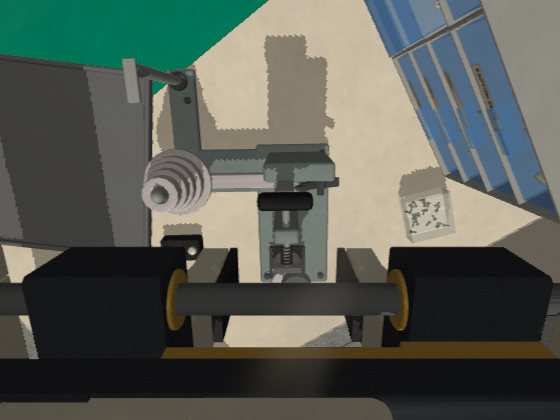

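The check views show the stack of four rings in the right order and fully seated, with the post tip just protruding at (250,240) in the crop. The cam bar is turned away, the plunger is out, and the handle is at (285,201) in the wrist view.

Run:
```python
from h import *
s=snap('wrist'); g=s['img'].max(2); m=np.zeros_like(g); m[185:225,250:325]=(g[185:225,250:325]<45)
c=max(cv2.findContours(m,cv2.RETR_EXTERNAL,cv2.CHAIN_APPROX_NONE)[0],key=cv2.contourArea)
b=cv2.minAreaRect(c); print(b)
P=[ray(s,*q,.142)[:2] for q in cv2.boxPoints(b)]; print(np.round(P,4).tolist(),np.mean(P,0))
h=ray(s,*b[0],.142); h=h+.0013*np.array([-.22,.9755,0]); print(h)
chain([(h[0],h[1],.2557,-77.3)])
print(ctrl.get_obs()['joint_pos'].round(1))
```

```text
((286.0, 201.0), (18.0, 54.0), 90.0)
[[0.5793, 0.0102], [0.5888, -0.0319], [0.5743, -0.0355], [0.5646, 0.0072]] [ 0.57677949 -0.01249476]
[ 0.57654697 -0.01121551  0.142     ]
[np.float64(0.58), np.float64(-0.01), 0.26, -77.3] -> [0.3, -0.08, 0.01, -0.0, 0.0, 90.1] rows 12.6
[ 18.3  10.   -9.8  -0.  -70.2  84.5]
```

Converted, -0.15 cm / 75 = -0.002, 0.03 cm / 75 = 0.0004, 46 degrees / 90 = 0.5111.

Request:
send_rows(
  plan=[
    [[0, -0.0007, 0, 0, 0, 0.0444], [0, -0.0013, 0, 0, 0, 0.1111], [0.0004, -0.002, 0, 0, 0, 0.1778], [0.0004, -0.002, 0, 0, 0, 0.2444], [0.0004, -0.002, 0, 0, 0, 0.3111], [0.0004, -0.002, 0, 0, 0, 0.3778], [0.0004, -0.002, 0, 0, 0, 0.4444], [0.0004, -0.002, 0, 0, 0, 0.5111]],
  ],
)

```text
clock: 28.78
tool_pos: [0.5738, -0.0109, 0.2558]
orientation: [-180.0, -0.0, -33.5]
force: [0.8, -0.8, -0.5]
opening: 0.0482
gripper_force: 0.0
```

Converted, 44 degrees / 90 = 0.4889.

Request:
send_rows(
  plan=[
    [[0, 0, 0, 0, 0, 0.0667], [0, 0, 0, 0, 0, 0.1333], [0, 0, 0, 0, 0, 0.2], [0, 0, 0, 0, 0, 0.2667], [0, 0, 0, 0, 0, 0.3333], [0, 0, 0, 0, 0, 0.4], [0, 0, 0, 0, 0, 0.4556], [0, 0, 0, 0, 0, 0.4889]],
  ],
)

```text
clock: 29.45
tool_pos: [0.5738, -0.0109, 0.2558]
orientation: [-180.0, 0.0, -77.5]
force: [0.4, -0.8, 1.0]
opening: 0.048
gripper_force: 0.0
```

Request:
send_rows(
  plan=[
    [[0, 0, 0, 0, 0, 0], [0, 0, 0, 0, 0, 0]],
  ],
)

```text
clock: 29.62
tool_pos: [0.5739, -0.0112, 0.2558]
orientation: [-180.0, 0.0, -77.1]
force: [0.1, 0.0, -0.6]
opening: 0.0481
gripper_force: 0.0
```

Run:
```python
from h import *
s=snap('wrist','w6'); o=ctrl.get_obs(); print(o['tool_pos'],o['orientation'],o['opening'])
g=s['img'].max(2); m=(g<45).astype(np.uint8); m[245:]=0
for c in cv2.findContours(m,cv2.RETR_EXTERNAL,cv2.CHAIN_APPROX_NONE)[0]:
    if cv2.contourArea(c)>150:
        b=cv2.minAreaRect(c); P=np.array([ray(s,*q,.142)[:2] for q in cv2.boxPoints(b)]); print(np.round(b[0],1),np.round(b[1],1),P.mean(0).round(4),[np.linalg.norm(P[i]-P[i-1]).round(4) for i in (1,2)])
chain([(.5738,-.0117,.124,-77.3)])
```

```text
[ 0.57386701 -0.01130481  0.25577091] [-1.79995326e+02  3.24448843e-03 -7.71136850e+01] 0.047743812288038485
[ 33.5 200. ] [67.7 19.3] [0.7725 0.0288] [np.float64(0.0165), np.float64(0.0535)]
[285. 200.] [58. 16.] [ 0.5756 -0.016 ] [np.float64(0.0126), np.float64(0.0481)]
[403.4 188.8] [44.8 21.2] [ 0.4858 -0.0463] [np.float64(0.0164), np.float64(0.0371)]
[0.57, -0.01, 0.12, -77.3] -> [0.04, 0.02, 13.18, -0.0, 0.0, 0.2] rows 3.2
```

Converted, 13 cm / 75 = 0.1733, -0.12 cm / 75 = -0.0016.

Request:
send_rows(
  plan=[
    [[0, -0.0016, 0.04, 0, 0, 0], [0, -0.0016, 0.08, 0, 0, 0], [0, -0.0016, 0.12, 0, 0, 0], [0, -0.0016, 0.1533, 0, 0, 0], [0, -0.0016, 0.1667, 0, 0, 0], [0, -0.0016, 0.1733, 0, 0, 0], [0, -0.0016, 0.1733, 0, 0, 0], [0, -0.0016, 0.1733, 0, 0, 0]],
  ],
)

```text
clock: 30.33
tool_pos: [0.576, -0.0115, 0.127]
orientation: [-179.9, -0.0, -77.2]
force: [0.2, 0.1, 0.7]
opening: 0.0484
gripper_force: 0.0
```

Request:
send_rows(
  plan=[
    [[0, 0, 0, 0, 0, 0], [0, 0, 0, 0, 0, 0], [0, 0, 0, 0, 0, 0], [0, 0, 0, 0, 0, 0], [0, 0, 0, 0, 0, 0], [0, 0, 0, 0, 0, 0], [0, 0, 0, 0, 0, 0]],
  ],
  fingers=0,
)

```text
clock: 30.92
tool_pos: [0.5751, -0.0118, 0.126]
orientation: [-180.0, -0.0, -77.3]
force: [-0.4, 0.7, 1.3]
opening: 0.0135
gripper_force: 30.0
```

Request:
send_rows(
  plan=[
    [[0, 0, -0.0027, 0, 0, 0], [0, 0, -0.0067, 0, 0, 0], [0, 0, -0.0107, 0, 0, 0], [0, 0, -0.0147, 0, 0, 0], [0, 0, -0.0187, 0, 0, 0], [0, 0, -0.0227, 0, 0, 0], [0, 0, -0.0267, 0, 0, 0], [0, 0, -0.0267, 0, 0, 0]],
  ],
)

```text
clock: 31.58
tool_pos: [0.5751, -0.0118, 0.1464]
orientation: [-180.0, 0.0, -77.3]
force: [2.9, -0.4, -6.1]
opening: 0.0136
gripper_force: 30.0
```

Request:
send_rows(
  plan=[
    [[0, 0, -0.0027, 0, 0, 0], [0, 0, -0.0053, 0, 0, 0], [0, 0, -0.008, 0, 0, 0], [0, 0, -0.0107, 0, 0, 0], [0, 0, -0.0133, 0, 0, 0], [0, 0, -0.016, 0, 0, 0], [0, 0, -0.0173, 0, 0, 0], [0, 0, -0.0173, 0, 0, 0]],
  ],
)

```text
clock: 32.25
tool_pos: [0.5751, -0.0118, 0.159]
orientation: [-180.0, 0.0, -77.3]
force: [2.9, -1.2, -5.9]
opening: 0.0139
gripper_force: 30.0
```

Converted, 0.55 cm / 75 = 0.0073, 0.5 cm / 75 = 0.0067.

Request:
send_rows(
  plan=[
    [[0, 0, 0.0013, 0, 0, 0], [0, 0, 0.0027, 0, 0, 0], [0, 0, 0.004, 0, 0, 0], [0, 0, 0.0053, 0, 0, 0], [0, 0, 0.0067, 0, 0, 0], [0, 0, 0.0073, 0, 0, 0], [0, 0, 0.0073, 0, 0, 0]],
  ],
)

```text
clock: 32.83
tool_pos: [0.5751, -0.0118, 0.1534]
orientation: [-180.0, -0.0, -77.3]
force: [2.1, -0.1, -2.9]
opening: 0.0139
gripper_force: 30.0
```

Run:
```python
from h import *
t=snap('scene'); print(ctrl.get_obs()['force'])
cv2.imwrite('pics/chk2.png',cv2.resize(t['img'][140:250,210:370,::-1],None,fx=5,fy=5,interpolation=cv2.INTER_CUBIC))
```

```text
[ 2.00466041 -0.50654537 -3.42270344]
```

View pics/chk2.png

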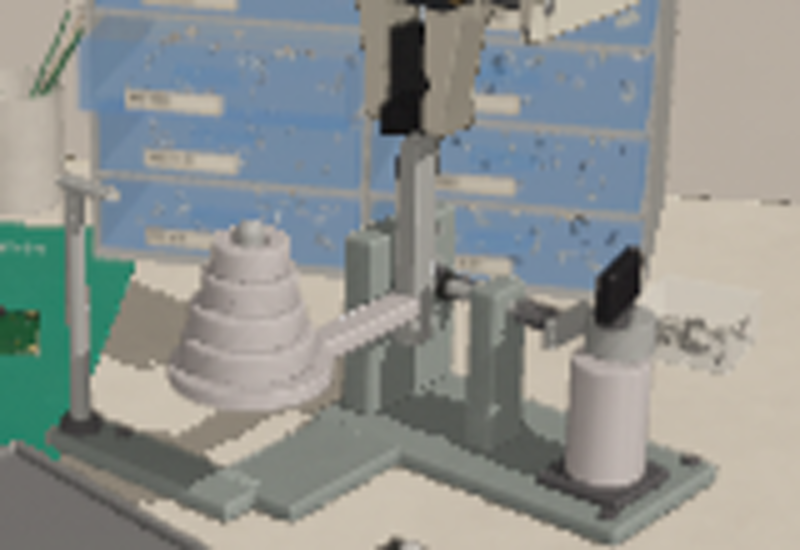

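The crop shows the lift raised and still gripped, with the stack bottom at (250,405) and the height finger at (90,187). The load has halved, so I'll lower a little more to check that the pawl holds.

Converted, 0.15 cm / 75 = 0.002, 0.1 cm / 75 = 0.0013.

Request:
send_rows(
  plan=[
    [[0, 0, 0.0007, 0, 0, 0], [0, 0, 0.0013, 0, 0, 0], [0, 0, 0.002, 0, 0, 0], [0, 0, 0.002, 0, 0, 0]],
  ],
)

```text
clock: 33.22
tool_pos: [0.5751, -0.0117, 0.1526]
orientation: [-180.0, -0.0, -77.3]
force: [-1.1, 1.2, 4.8]
opening: 0.0138
gripper_force: 30.0
```

The force has turned upward, so the pawl carries the lift at about 0.028. Releasing now.

Converted, -12 cm / 75 = -0.16, -10 cm / 75 = -0.1333.

Request:
send_rows(
  plan=[
    [[0, 0, 0, 0, 0, 0], [0, 0, 0, 0, 0, 0], [0, 0, 0, 0, 0, 0], [0, 0, 0, 0, 0, 0], [0, 0, -0.0267, 0, 0, 0], [0, 0, -0.08, 0, 0, 0], [0, 0, -0.1333, 0, 0, 0], [0, 0, -0.16, 0, 0, 0]],
  ],
  fingers=0.45,
)

```text
clock: 33.88
tool_pos: [0.5765, -0.012, 0.2767]
orientation: [-179.7, -0.1, -77.3]
force: [0.4, 0.8, 1.3]
opening: 0.0392
gripper_force: 0.0
```

Request:
send_rows(
  plan=[
    [[0, 0, 0, 0, 0, 0], [0, 0, 0, 0, 0, 0], [0, 0, 0, 0, 0, 0]],
  ],
)

```text
clock: 34.13
tool_pos: [0.5745, -0.0117, 0.2709]
orientation: [179.9, 0.0, -77.3]
force: [-0.1, -0.3, -1.0]
opening: 0.0392
gripper_force: 0.0
```

Run:
```python
from h import *
s=snap('wrist'); t=snap('scene'); o=ctrl.get_obs(); print(o['tool_pos'],o['orientation'],o['opening'])
a=cv2.resize(t['img'][140:250,210:370,::-1],(560,385),interpolation=cv2.INTER_CUBIC)
cv2.imwrite('pics/chk3.png',a)
# expected pixels in scene: top of the stack, level tip, for lift 14/28/42 mm
P=np.array([.548,.100]); X=np.array([.9755,.2199])
f=lambda p:((proj(t,p)-[210,140])*3.5).round(1)
print('tip',f((*(P+.08*X),.134)))
for l in (.014,.028,.042): print(l,'post top',f((*P,.115+l)),'stack top',f((*P,.106+l)),'handle top',f((.574,-.012,.142+l)))
chain([(.471,-.0415,.27,-62.5)])
```

```text
[ 0.57434139 -0.01191662  0.27029367] [ 1.79856753e+02  4.54648881e-03 -7.73092382e+01] 0.03914144804769218
tip [ 78.8 134.9]
0.014 post top [172.9 175.1] stack top [172.9 188.9] handle top [292.4  85.5]
0.028 post top [172.9 153.6] stack top [172.9 167.5] handle top [293.   64.8]
0.042 post top [173.  131.8] stack top [172.9 145.8] handle top [293.7  43.9]
[0.47, -0.04, 0.27, -62.5] -> [0.62, 10.73, 0.06, 0.1, 0.0, -14.8] rows 2.6
```

View pics/chk3.png

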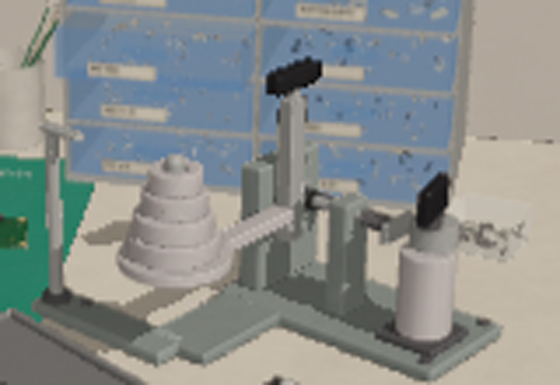

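Post tip at about (175,156) and handle top at (294,70) match the predictions for lift 0.028. Next is the cam. The gripper body must stay above the raised handle (z = 0.170), so I'll grip the bar high, with the TCP at about 0.109.

Run:
```python
from h import *
a=np.array([.4678,-.0377]); w=lambda y,z:(*(a+.0045*np.array([np.cos(np.deg2rad(y)),np.sin(np.deg2rad(y))])),z,y)
chain([w(-62.7,.265),w(-62.7,.109),w(-25,.109),w(12.7,.109)])
```

```text
[np.float64(0.47), np.float64(-0.04), 0.27, -62.7] -> [0.61, 10.85, 0.56, 0.1, 0.0, -14.6] rows 2.6
[np.float64(0.47), np.float64(-0.04), 0.11, -62.7] -> [0.0, -0.0, 15.6, 0.0, 0.0, 0.0] rows 3.7
[np.float64(0.47), np.float64(-0.04), 0.11, -25] -> [-0.09, -0.28, -0.0, 0.0, 0.0, -37.7] rows 5.3
[np.float64(0.47), np.float64(-0.04), 0.11, 12.7] -> [-0.09, -0.28, -0.0, -0.0, 0.0, -37.7] rows 5.3
```

Converted, 10.85 cm / 75 = 0.1447, 0.56 cm / 75 = 0.0075, -14.6 degrees / 90 = -0.1622.

Request:
send_rows(
  plan=[
    [[0.0013, 0.0267, 0.0013, 0, 0, -0.0333], [0.004, 0.0667, 0.004, 0, 0, -0.0778], [0.0067, 0.1133, 0.0067, 0, 0, -0.1222], [0.008, 0.1447, 0.0075, 0, 0, -0.1622], [0.008, 0.1447, 0.0075, 0, 0, -0.1622], [0.008, 0.1447, 0.0075, 0, 0, -0.1622], [0.008, 0.1447, 0.0075, 0, 0, -0.1622]],
  ],
)

```text
clock: 34.82
tool_pos: [0.4707, -0.0415, 0.2658]
orientation: [180.0, -0.0, -62.7]
force: [-0.0, 0.1, -1.0]
opening: 0.0395
gripper_force: 0.0
```

Run:
```python
from h import *
s=snap('wrist'); o=ctrl.get_obs(); print(o['tool_pos'],o['orientation'],o['opening'])
g=s['img'].max(2); m=np.zeros_like(g); m[150:240,240:330]=(g[150:240,240:330]<45)
c=max(cv2.findContours(m,cv2.RETR_EXTERNAL,cv2.CHAIN_APPROX_NONE)[0],key=cv2.contourArea)
b=cv2.minAreaRect(c); P=np.array([ray(s,*q,.117)[:2] for q in cv2.boxPoints(b)]); print(b,P.round(4).tolist(),P.mean(0).round(4))
for i in (1,2):
    d=P[i]-P[i-1]; print(np.linalg.norm(d).round(4),np.rad2deg(np.arctan2(d[1],d[0])).round(1))
chain([(.4699,-.0417,.109,-62.7)])
```

```text
[ 0.47099181 -0.0413328   0.26571486] [ 1.79960307e+02  1.83574471e-03 -6.27253836e+01] 0.039631375787849546
((286.5, 193.0), (42.0, 11.0), 90.0) [[0.4844, -0.0592], [0.4757, -0.0637], [0.4578, -0.0292], [0.4667, -0.0246]] [ 0.4712 -0.0442]
0.0098 -152.7
0.0389 117.6
[0.47, -0.04, 0.11, -62.7] -> [-0.02, 0.1, 15.67, 0.0, 0.0, -0.0] rows 3.8
```

Converted, 15.7 cm / 75 = 0.2093, 15.4 cm / 75 = 0.2053.

Request:
send_rows(
  plan=[
    [[0, 0.0013, 0.04, 0, 0, 0], [0, 0.0013, 0.0867, 0, 0, 0], [0, 0.0013, 0.1333, 0, 0, 0], [0, 0.0013, 0.1733, 0, 0, 0], [0, 0.0013, 0.1933, 0, 0, 0], [0, 0.0013, 0.2053, 0, 0, 0], [0, 0.0013, 0.2093, 0, 0, 0], [0, 0.0013, 0.2093, 0, 0, 0]],
  ],
)

```text
clock: 35.53
tool_pos: [0.47, -0.0419, 0.1086]
orientation: [179.9, 0.0, -62.7]
force: [0.1, -0.6, -0.2]
opening: 0.0394
gripper_force: 0.0
```

Request:
send_rows(
  plan=[
    [[0, 0, 0, 0, 0, 0], [0, 0, 0, 0, 0, 0], [0, 0, 0, 0, 0, 0], [0, 0, 0, 0, 0, 0], [0, 0, 0, 0, 0, 0], [0, 0, 0, 0, 0, 0]],
  ],
  fingers=0,
)

```text
clock: 36.03
tool_pos: [0.4703, -0.0417, 0.1097]
orientation: [-179.9, -0.0, -62.7]
force: [0.5, 1.5, 2.2]
opening: 0.0095
gripper_force: 30.0
```

Gripped with almost no side force. Now turning the cam to 1.45, which is yaw 12.7°.

Converted, -0.28 cm / 75 = -0.0037, -0.25 cm / 75 = -0.0033, -37.7 degrees / 90 = -0.4189.

Request:
send_rows(
  plan=[
    [[0, -0.0003, 0, 0, 0, -0.0444], [-0.0001, -0.0008, 0, 0, 0, -0.1056], [-0.0003, -0.0013, 0, 0, 0, -0.1667], [-0.0004, -0.002, 0, 0, 0, -0.2333], [-0.0007, -0.0027, 0, 0, 0, -0.3], [-0.0009, -0.0033, 0, 0, 0, -0.3667], [-0.0012, -0.0037, 0, 0, 0, -0.4189], [-0.0012, -0.0037, 0, 0, 0, -0.4189]],
  ],
)

```text
clock: 36.7
tool_pos: [0.4725, -0.0395, 0.1097]
orientation: [-179.9, -0.1, -24.8]
force: [-0.0, 2.2, 3.8]
opening: 0.0098
gripper_force: 30.0
```

Converted, -0.28 cm / 75 = -0.0037, -0.25 cm / 75 = -0.0033, -37.7 degrees / 90 = -0.4189.

Request:
send_rows(
  plan=[
    [[0, -0.0003, 0, 0, 0, -0.0444], [-0.0001, -0.0008, 0, 0, 0, -0.1056], [-0.0003, -0.0013, 0, 0, 0, -0.1667], [-0.0004, -0.002, 0, 0, 0, -0.2333], [-0.0007, -0.0027, 0, 0, 0, -0.3], [-0.0009, -0.0033, 0, 0, 0, -0.3667], [-0.0012, -0.0037, 0, 0, 0, -0.4189], [-0.0012, -0.0037, 0, 0, 0, -0.4189]],
  ],
)

```text
clock: 37.37
tool_pos: [0.4728, -0.0365, 0.1097]
orientation: [-180.0, -0.1, 12.8]
force: [-0.3, 3.9, 4.8]
opening: 0.0098
gripper_force: 30.0
```

Request:
send_rows(
  plan=[
    [[0, 0, 0, 0, 0, 0], [0, 0, 0, 0, 0, 0], [0, 0, 0, 0, 0, 0]],
  ],
)

```text
clock: 37.62
tool_pos: [0.4728, -0.0365, 0.1097]
orientation: [-180.0, -0.1, 12.4]
force: [-0.3, 3.6, 5.3]
opening: 0.0098
gripper_force: 30.0
```

Converted, -14 cm / 75 = -0.1867, -10 cm / 75 = -0.1333.

Request:
send_rows(
  plan=[
    [[0, 0, 0, 0, 0, 0], [0, 0, 0, 0, 0, 0], [0, 0, 0, 0, 0, 0], [0, 0, 0, 0, 0, 0], [0, 0, -0.0267, 0, 0, 0], [0, 0, -0.08, 0, 0, 0], [0, 0, -0.1333, 0, 0, 0], [0, 0, -0.1867, 0, 0, 0]],
  ],
  fingers=0.4,
)

```text
clock: 38.28
tool_pos: [0.4712, -0.0374, 0.2505]
orientation: [180.0, 0.1, 12.6]
force: [1.7, -0.7, -0.7]
opening: 0.035
gripper_force: 0.0
```

Converted, -1.5 cm / 75 = -0.02.

Request:
send_rows(
  plan=[
    [[0, 0, -0.02, 0, 0, 0], [0, 0, -0.02, 0, 0, 0], [0, 0, -0.02, 0, 0, 0], [0, 0, -0.02, 0, 0, 0]],
  ],
)

```text
clock: 38.62
tool_pos: [0.4714, -0.0371, 0.2632]
orientation: [-180.0, 0.1, 12.7]
force: [-0.3, 0.1, 0.4]
opening: 0.0348
gripper_force: 0.0
```

Run:
```python
from h import *
s=snap('wrist'); t=snap('scene'); o=ctrl.get_obs(); print(o['tool_pos'],o['orientation'],o['opening'],o['force'])
g=s['img'].max(2); m=np.zeros_like(g); m[150:225,250:330]=(g[150:225,250:330]<45)
c=max(cv2.findContours(m,cv2.RETR_EXTERNAL,cv2.CHAIN_APPROX_NONE)[0],key=cv2.contourArea)
b=cv2.minAreaRect(c); P=np.array([ray(s,*q,.117)[:2] for q in cv2.boxPoints(b)]); print(b,P.mean(0).round(4))
for i in (1,2):
    d=P[i]-P[i-1]; print(np.linalg.norm(d).round(4),np.rad2deg(np.arctan2(d[1],d[0])).round(1))
a=cv2.resize(t['img'][140:270,210:370,::-1],None,fx=2.5,fy=2.5,interpolation=cv2.INTER_CUBIC); c=cv2.resize(s['img'][10:220,240:340,::-1],None,fx=2.6,fy=2.6)
h=max(a.shape[0],c.shape[0]); pad=lambda q:cv2.copyMakeBorder(q,0,h-q.shape[0],0,0,cv2.BORDER_CONSTANT)
cv2.imwrite('pics/chk4.png',np.hstack([pad(a),pad(c)]))
```

```text
[ 0.47134724 -0.03714957  0.26279143] [1.79996495e+02 1.47189599e-01 1.26728398e+01] 0.03516561504118288 [0.25208628 0.29473539 0.38898238]
((286.5, 191.5), (43.0, 11.0), 90.0) [ 0.4743 -0.0371]
0.0097 -77.3
0.0394 -167.1
```

View pics/chk4.png

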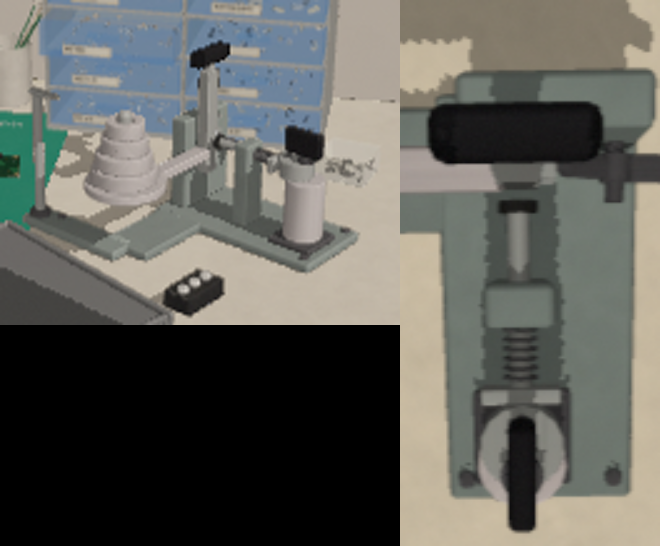

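The final views show the bar pointing straight at the plunger (yaw 12.9°, against 12.7° for the stand), the spring compressed, the stack held up, and the coupler untouched at (195,290). Handing in.

```bash
python3 -c "
from plant import ctrl
print(ctrl.close_job())"
```

```text
the job is handed in; nothing more can be done
None
```

The job is handed in: cam turned back, all four rings threaded home widest first, the lift left held in the 28 mm notch, and the cam turned until its bar points straight at the plunger; the hand-in call gave no verdict.

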